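# Rack the cleaned circuit cards for test and clear the bench

## Robot

A 6-joint arm with a two-finger parallel gripper is mounted at the origin on the work surface. World frame = base frame: x ahead of the robot, y to its left, z up, the work surface at z = 0. Lengths are in m, angles in rad, forces in N, time in s.
With the tool pointing down it reaches from about 0.35 to 0.8 m from the base axis. Payload 7.3 kg.
Tool frame: the origin (TCP) lies midway between the tips of the shut fingers; the grasp point (between the pads) lies 19 mm behind it; z points along the fingers, y is the line along which they close (so a half turn about z gives the same grasp; the last joint's range is limited). The gripper opens to 85 mm and grips with 20 to 120 N. Pads are 22 mm wide; open, the fingers measure 114 mm over their backs; the gripper's body (76 mm by 85 mm) begins 54 mm behind the grasp point. The pads swing forward as they close: fully open they stand 13 mm farther back than shut.
Start: joints at [1.171, 0.342, 1.524, -0, 1.275, -0.146], TCP at [0.132, 0.508, 0.231] pointing down, gripper open.
Joint ranges: [-2.53, 2.53], [-0.77, 2.02], [0.04, 2.7], [-1, 4.14], [0.28, 2.66], [-3.11, 3.11]. Speed limits (rad/s): [2.57, 2.57, 3.14, 3.14, 3.14, 3.14].

## Interface

Orientations are given as a rotation vector (axis times angle).
In Python, from plant import r gives the robot as it stands.
- The arm moves only by the tool apply_moves, never from a script. Its argument "commands" is a list of rows, each an object with "offset": the shift along the tool's x, y, z in cm, a list of three; "turn": the turn about the tool's z in degrees. In form: [{"offset": [tx, ty, tz], "turn": turn}, ...]. A call has 1 to 8 rows; each row is the pose to reach, as a shift and turn from the pose commanded when the call began, along the tool's axes at that moment; what a row does not reach only later rows make up. A row lasts 1/10 s, in which the tool goes at most 50 mm and 8.59 degrees, less where a joint would pass 70% of its speed; a pose out of reach is approached as far as the arm can. A call with a gripper value outside its range is refused whole. "fingers" is the closure, from 0 (fully open) to 1 (shut), set as the call begins (left out, the last holds). The fingers move at their own pace and stop on an object; the grip force is fixed at half the most. Time passes only in rows, so rows that repeat a pose let the fingers close. It gives the time, the measured TCP pose, the force, the opening and the grip force at its end, in the units of the state.
- r.get_state(): the state, without advancing time (a new reading comes with each control period).
- r.snapshot(name): name is "side" or "top" or "wrist"; returns (picture, depth): 384x512x3 uint8, red, green, blue; 384x512 float32, m along the optical axis (not along the pixel's ray), 0 where there is no reading.
- r.calibration(name): a dict with "vfov" (degrees; the focal length in pixels is half the picture's height over the tangent of half this angle, whatever the lens; pixels are square), "cx", "cy" (the principal point, pixels), "R" (3x3) and "t" (3): a world point X has camera coordinates R X + t; the wrist camera has in their place "tool_from_camera" (4x4, takes a point from camera to tool coordinates, whose origin is the TCP and whose axes are the flange's). Camera axes: x right, y down, z forward; pixel columns grow to the right and rows downward; lengths in m; the calibration is good to about 2 mm. A picture is of the moment at which its call begins: read the wrist's pose just before it. calibration takes no time and is no camera call.
- r.job_done(): hands the job in; it is judged then, once.
Trained networks look in the newest picture that a camera, given by its name, has taken for a name from the list of things; names that differ only in an ending like _2 or _b are one class to them, and where a whole thing is asked for, a point or a joint stands for the part that bears it (a point fixed in the world has none). Each returns a list of dicts, best first, with "conf" (0 to 1); they miss things now and then, are a little off and sometimes report something else, mostly with a low value. They report only what shows in the picture. A call takes as long as a camera call. They do not tell look-alikes from the thing itself.
- r.find_in(camera, query): "bbox" ([left, top, width, height] in pixels, round what is visible of it).
- r.cut_out(camera, query): "mask" (384x512 bool, what is visible of it) and "bbox" ([left, top, width, height] in pixels, round what is visible of it).
- r.mark_of(camera, query): "centre" ([row, column] in pixels: a listed point, or the origin of a listed thing).
The state is a dict: "clock": time; "joints": joint angles; "dq": joint speeds; "joint_efforts": joint torques, N m; "tcp_pos": TCP position; "tool_rot": TCP orientation; "contact_force": force on the tool from outside, world axes, zero at the start; "wrist_torque": the same for the moment, N m; "grip_width": finger opening in m; "gripper_force": force on a finger pad.
Only numpy, scipy, OpenCV 4.12 (cv2) and the standard library are available. Lean on these libraries where they do the work, as an engineer would, in place of code of your own. Each camera call takes 0.05 s, during which the arm holds its last target. There are 200 camera calls.

## Task

Load every circuit card from the white drying stand into the blue test rack, one to a slot and pushed fully home, and shut the rack's hold-down bail over them. Also stand the fallen solvent bottle upright on the bench and hang the orange card puller by its eye on the red hook. Leave the spool, the mug and the meter where they are.

Things in the scene. Friction and masses are not known exactly. Their poses are not given: they have to be found in the camera images.
- card1: plug-in circuit card on edge: green board 110 (x) x 4 (y) x 72 mm (z), on its top edge a yellow grip rail 60 x 12 x 18 mm (x, y, z), centred in x, 88 mm high in all; 120 g. Grip the rail across its 12 mm. Origin: middle of the bottom edge; z up to the rail, y across the thickness. Both faces alike. May be absent
- card2: plug-in circuit card on edge: green board 110 (x) x 4 (y) x 72 mm (z), on its top edge a yellow grip rail 60 x 12 x 18 mm (x, y, z), centred in x, 88 mm high in all; 120 g. Grip the rail across its 12 mm. Origin: middle of the bottom edge; z up to the rail, y across the thickness. Both faces alike. May be absent
- card3: plug-in circuit card on edge: green board 110 (x) x 4 (y) x 72 mm (z), on its top edge a yellow grip rail 60 x 12 x 18 mm (x, y, z), centred in x, 88 mm high in all; 120 g. Grip the rail across its 12 mm. Origin: middle of the bottom edge; z up to the rail, y across the thickness. Both faces alike. May be absent
- card4: plug-in circuit card on edge: green board 110 (x) x 4 (y) x 72 mm (z), on its top edge a yellow grip rail 60 x 12 x 18 mm (x, y, z), centred in x, 88 mm high in all; 120 g. Grip the rail across its 12 mm. Origin: middle of the bottom edge; z up to the rail, y across the thickness. Both faces alike. May be absent
- card5: plug-in circuit card on edge: green board 110 (x) x 4 (y) x 72 mm (z), on its top edge a yellow grip rail 60 x 12 x 18 mm (x, y, z), centred in x, 88 mm high in all; 120 g. Grip the rail across its 12 mm. Origin: middle of the bottom edge; z up to the rail, y across the thickness. Both faces alike. May be absent
- rack: fixed test rack: aluminium base plate 12 mm thick (top at z = 12 mm), two blue comb walls at x = +-47 to +-65 mm, tops at z = 62 mm, that hold both ends of each card. Five slots 6.8 mm wide (y), mouths rounded, 114 mm long (x), at y = -74, -37, 0, 37, 74 mm. A card fully home stands on the base plate. Origin: centre of the underside; z up, x roughly away from the robot
- slot1 (a point): floor of the rack's slot at y = -74 mm, middle of the slot, 12 mm above the rack's underside
- slot2 (a point): floor of the rack's slot at y = -37 mm, middle of the slot, 12 mm above the rack's underside
- slot3 (a point): floor of the rack's slot at y = 0 mm, middle of the slot, 12 mm above the rack's underside
- slot4 (a point): floor of the rack's slot at y = 37 mm, middle of the slot, 12 mm above the rack's underside
- slot5 (a point): floor of the rack's slot at y = 74 mm, middle of the slot, 12 mm above the rack's underside
- bail (a joint): the rack's steel hold-down bail: 0 = shut (level, crossbar 2 mm above the rails of seated cards, barring their way in), grows as it swings up and back away from the robot to 1.9 rad. 80 g; a stiff hinge (0.12 N m) keeps it where it is left
- bail_grip (a point): middle of the bail's crossbar (red sleeve): round bar 10 mm thick, 196 mm long along the rack's y, 75 mm from the hinge line; can be pinched from above. Shut, it is at x = 0, z = 107 mm of the rack; at 1.57 rad it is straight above the hinge
- bail_hinge (a point): middle of the bail's hinge line, which runs along the rack's y at x = 75 mm, z = 107 mm in the rack's frame, on two uprights 118 mm high at y = +-105 mm
- stand: white drying stand in which the cards wait upright, fixed: base plate 12 mm thick, 140 x 220 mm, comb walls 42 mm high at x = +-47 to +-67 mm, five loose slots 8.5 mm wide at y = -80, -40, 0, 40, 80 mm. Origin: centre of the underside, z up
- bottle: square white solvent bottle with a round blue cap, fallen on its side: body 50 x 50 x 75 mm, cap 30 mm in diameter up to 105 mm; about 200 g, centre of mass about 33 mm above the base. Origin: centre of the base, z along the bottle to the cap. Lying, its axis is 25 mm above the bench, the cap roughly away from the robot
- puller: orange card puller lying flat: bar 78 x 26 x 8 mm (x, y, z) from the origin along +x, then a square eye 40 x 40 x 8 mm with a 22 mm hole centred at x = 96 mm; steel prongs 12 mm long at the plain end; 60 g, balanced about 58 mm from the origin. Origin: plain end of the bar, underside; x towards the eye, z up
- puller_eye (a point): centre of the hole in the card puller's eye
- tooltree: tool tree, fixed: round dark base of 90 mm diameter with a steel post (14 mm thick, 233 mm high). A red hook of 8 mm wire runs from the post level along -x at 185 mm above the bench for 84 mm and turns straight up at its end. Origin: centre of the underside, z up
- hook_tip (a point): top of the hook's upturned end, 216 mm above the bench; the level part of the hook lies 31 mm lower and runs from below this point back to the post (+x of the tool tree)
- spool: green solder spool, 56 mm in diameter, 44 mm high, standing: not part of the job. Origin: centre of the underside
- mug: blue mug, 80 mm in diameter, 90 mm high: not part of the job. Origin: centre of the underside
- meter: yellow multimeter 140 x 75 x 35 mm lying on its back: not part of the job. Origin: centre of the underside
Mind the look-alikes: they are no part of the job. What is shaped like the card2 but purple is not meant.

How it is judged:
At the end, for the whole second after the job is handed in: Every card present in a rack slot, upright (0.1 rad), lower edge within 4 mm of the base plate, within 8 mm of mid-slot; bail shut within 0.08 rad; bottle upright on the bench (0.1 rad); puller hanging with the hook through its eye, plain end below 120 mm; cards and bottle at rest (x of card1 in the frame of rack between -0.008 and 0.008 m and y of card1 in the frame of rack between -0.09 and 0.09 m and z of card1 in the frame of rack between 0.006 and 0.016 m and angle between each of card1, card2, card3, card4, card5, bottle's own z axis and vertical below 0.1 rad and linear speed of each of card1, card2, card3, card4, card5, bottle below 0.03 m/s and x of card2 in the frame of rack between -0.008 and 0.008 m and y of card2 in the frame of rack between -0.09 and 0.09 m and z of card2 in the frame of rack between 0.006 and 0.016 m and x of card3 in the frame of rack between -0.008 and 0.008 m and y of card3 in the frame of rack between -0.09 and 0.09 m and z of card3 in the frame of rack between 0.006 and 0.016 m and x of card4 in the frame of rack between -0.008 and 0.008 m and y of card4 in the frame of rack between -0.09 and 0.09 m and z of card4 in the frame of rack between 0.006 and 0.016 m and x of card5 in the frame of rack between -0.008 and 0.008 m and y of card5 in the frame of rack between -0.09 and 0.09 m and z of card5 in the frame of rack between 0.006 and 0.016 m and value of joint bail below 0.08 rad and height (world z) of bottle below 0.008 m and x of puller_eye in the frame of tooltree between -0.1 and -0.005 m and y of puller_eye in the frame of tooltree between -0.02 and 0.02 m and z of puller_eye in the frame of tooltree between 0.15 and 0.205 m and height (world z) of puller below 0.12 m); the robot touches nothing.
It fails at once if the spool is pushed more than 30 mm aside or knocked over (distance of spool from where it was at the start of the episode above 0.03 m or angle between spool's own z axis and vertical above 0.4 rad).
It fails at once if the mug is pushed more than 30 mm aside or knocked over (distance of mug from where it was at the start of the episode above 0.03 m or angle between mug's own z axis and vertical above 0.4 rad).
It fails at once if the meter is pushed more than 30 mm aside or knocked over (distance of meter from where it was at the start of the episode above 0.03 m or angle between meter's own z axis and vertical above 0.4 rad).
Of card1, card2, card3, card4, card5 only 3 to 5 are there at a start; the rules pass over those that are not, and their reading is None.
At some moment in a run one of bottle, puller may be knocked a few centimetres aside while the robot is not near it.
It also fails if it takes over 210 s, if anything falls off the work surface, if the arm or the gripper's body presses on something with over 40 N, if the wrist force passes 120 N, or if a joint passes its speed limit or range.

## Working session

There is one attempt and no reset: what is moved stays moved. The work goes in short steps, Python scripts to look and compute and a tool call to move; the robot and the scene stay as the last step left them, time stands still between calls to the robot, and variables do not carry over. Pictures are saved under pics/ and viewed, at most 14 in all, crops included, and the job is handed in when it is done.

Besides the shell and the picture viewer there is one more tool, called after "Request:" as name(argument=value, ...), one argument or row to a line, values as JSON. apply_moves: Moves the arm, as the interface text tells. Its arguments: {"type":"object","properties":{"commands":{"type":"array","items":{"type":"object","properties":{"offset":{"type":"array","items":{"type":"number"}},"turn":{"type":"number"}}}},"fingers":{"type":"number"}},"required":["commands"]}

```bash
ls; mkdir -p pics; python3 - <<'E'
from plant import r
import cv2,numpy as np
print(r.get_state())
for n in("side","top"):
    p,d=r.snapshot(n); cv2.imwrite(f"pics/{n}0.png",p[:,:,::-1]); np.savez(f"{n}0.npz",p=p,d=d)
    print(n,r.calibration(n))
print(r.calibration("wrist"))
E
```

```text
pics
{'clock': 0.0, 'joints': array([ 1.17099942e+00,  3.42743670e-01,  1.52503186e+00,  2.74779883e-05,
        1.27536982e+00, -1.45953972e-01]), 'dq': array([-0.00040798,  0.00205818,  0.0013993 , -0.00062462,  0.00039978,
        0.00098619]), 'joint_efforts': array([ 9.68659551e-04, -4.33698535e+01, -2.46006685e+01, -1.87242631e-04,
        8.08280805e-03, -4.14956423e-05]), 'tcp_pos': array([0.13163169, 0.5078201 , 0.2306099 ]), 'tool_rot': array([-3.97622078e-01, -3.11587990e+00,  2.33727035e-03]), 'contact_force': array([-1.36361159,  0.67754816,  1.19525134]), 'wrist_torque': array([-0.0108376 , -0.01702276, -0.02944906]), 'gripper_force': 0.0, 'grip_width': 0.08558950071442961}
side {'vfov': 55.96172340767302, 'cx': 254.3780886423427, 'cy': 187.86069947245147, 'R': array([[ 0.85089908, -0.52532794,  0.00114902],
       [-0.29105982, -0.47326225, -0.83144875],
       [ 0.43732705,  0.70714454, -0.55560026]]), 't': array([-0.41424359,  0.25308149,  0.95285338])}
top {'vfov': 55.20111530462735, 'cx': 249.14541535350097, 'cy': 189.6646717084827, 'R': array([[ 0.03017565, -0.99932484, -0.02095912],
       [-0.99915187, -0.02956941, -0.02865639],
       [ 0.0280173 ,  0.02180607, -0.99936956]]), 't': array([-0.01188253,  0.46224896,  1.18196893])}
{'vfov': 65.65495783433049, 'cx': 255.8643929597249, 'cy': 187.39868625268147, 'tool_from_camera': array([[-1.79133953e-03, -9.44576221e-01, -3.28287304e-01,
         8.42712602e-02],
       [ 9.99998383e-01, -1.74460390e-03, -4.36889512e-04,
        -6.60502049e-04],
       [-1.60055865e-04, -3.28287556e-01,  9.44577819e-01,
        -1.42282692e-01],
       [ 0.00000000e+00,  0.00000000e+00,  0.00000000e+00,
         1.00000000e+00]])}
```

View pics/top0.png

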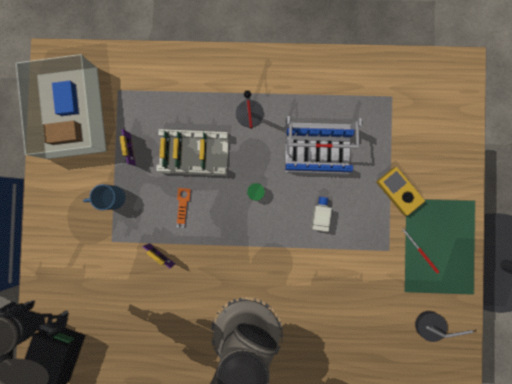

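View pics/side0.png

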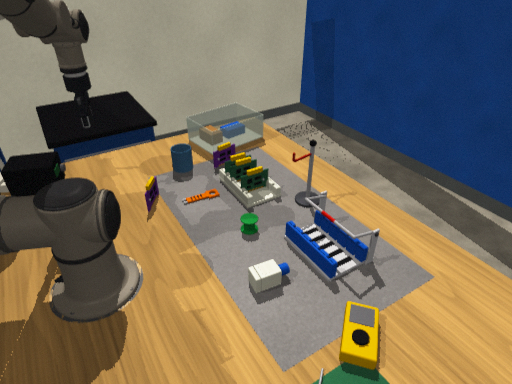

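Top view: three green cards with yellow rails stand in the white stand at (163,150), (176,150) and (202,150). The purple look-alikes are at (127,147) and (158,255), so they aren't part of the job. The rack is at (320,147), hook tip about (250,128), puller (183,207), bottle (322,213), spool (257,192), mug (106,197) and meter (402,190).

```bash
cat > h.py <<'E'
from plant import r
import cv2,numpy as np
from scipy.spatial.transform import Rotation as Ro
def snap(n,save=None):
    s=r.get_state(); p,d=r.snapshot(n)
    if save: cv2.imwrite(f"pics/{save}.png",p[:,:,::-1])
    np.savez(f"{n}.npz",p=p,d=d,tp=s['tcp_pos'],tr=s['tool_rot'])
    return p,d,s
def pose(n,tp=None,tr=None):
    c=r.calibration(n); f=192/np.tan(np.radians(c['vfov']/2))
    if n=='wrist':
        T=np.eye(4);T[:3,:3]=Ro.from_rotvec(tr).as_matrix();T[:3,3]=tp
        C=T@c['tool_from_camera']
    else:
        C=np.eye(4);C[:3,:3]=c['R'].T;C[:3,3]=-c['R'].T@c['t']
    return C,f,c['cx'],c['cy']
def cloud(n,d,tp=None,tr=None):
    C,f,cx,cy=pose(n,tp,tr)
    v,u=np.mgrid[:384,:512]
    P=np.stack([(u-cx)/f*d,(v-cy)/f*d,d],-1)@C[:3,:3].T+C[:3,3]
    P[d==0]=np.nan
    return P
def ray(n,u,v,z,tp=None,tr=None):
    C,f,cx,cy=pose(n,tp,tr); q=C[:3,:3]@np.array([(u-cx)/f,(v-cy)/f,1]); o=C[:3,3]
    return o+q*(z-o[2])/q[2]
def proj(n,X,tp=None,tr=None):
    C,f,cx,cy=pose(n,tp,tr); q=(np.atleast_2d(X)-C[:3,3])@C[:3,:3]
    return np.c_[q[:,0]/q[:,2]*f+cx,q[:,1]/q[:,2]*f+cy]
def blobs(p,lo,hi,amin=15):
    m=cv2.inRange(cv2.cvtColor(p,cv2.COLOR_RGB2HSV),lo,hi)
    k,l,st,ce=cv2.connectedComponentsWithStats(m)
    return [(l==i,st[i],ce[i]) for i in range(1,k) if st[i,4]>=amin]
def rect(P,m):
    X=P[m];X=X[~np.isnan(X[:,0])]
    (c,s,a)=cv2.minAreaRect((X[:,:2]*1000).astype(np.float32))
    return np.round(c,1),np.round(s,1),round(a,1),np.round(np.nanmedian(X[:,2])*1000,1)
E
python3 - <<'E'
from h import *
for n in("top","side"):
    z=np.load(n+'0.npz');p,d=z['p'],z['d'];P=cloud(n,d)
    print(n)
    for nm,lo,hi in(("yellow",(22,150,110),(35,255,255)),("red",(0,170,90),(4,255,255)),("orange",(5,170,120),(15,255,255)),("blue",(105,150,80),(125,255,255)),("green",(55,150,50),(85,255,255))):
        for m,st,ce in blobs(p,lo,hi): 
            if 90<ce[1]<330: print(nm,st,ce.round(),*rect(P,m))
z=np.load('top0.npz');a=cv2.resize(z['p'][80:240,270:370],None,fx=5,fy=5,interpolation=2)[:600]
z=np.load('side0.npz');b=cv2.resize(z['p'][130:300,230:400],None,fx=3.5,fy=3.5,interpolation=2)
cv2.imwrite('pics/c1.png',cv2.hconcat([cv2.resize(a,(400,600))[:595],cv2.resize(b,(400,595))])[:,:,::-1])
E
```

```text
top
yellow [120 136   7  19  73] [123. 145.] [588.  404.9] [70.9 42.2] 13.8 87.1
yellow [160 138   5  20  69] [162. 148.] [578.7 266.7] [12.4 57. ] 88.5 100.3
yellow [173 139   5  19  68] [175. 148.] [578.3 225.7] [11.2 54.9] 88.0 100.0
yellow [200 140   4  19  63] [202. 149.] [577.5 146.1] [54.4  9.5] 1.4 100.2
yellow [378 167  47  48 656] [403. 194.] [ 472.2 -475.6] [140.9  74.8] 41.4 35.5
yellow [147 251  17  14  69] [155. 257.] [247.4 277.4] [55. 12.] 53.7 87.4
red [248 101   4  26  38] [249. 113.] [664.    3.4] [74.9  4. ] 7.9 189.5
red [317 144  15   3  28] [324. 145.] [ 595.4 -213.5] [ 6.3 40.8] 1.7 128.2
red [419 249  19  24  68] [428. 260.] [ 254.8 -573.1] [90.6  8.1] 40.9 12.1
orange [178 189  12  34 210] [183. 205.] [404.6 216.6] [ 36.8 109.1] 85.2 8.2
blue [ 53  82  21  32 571] [63. 97.] [738.3 601.4] [98.9 60.7] 8.8 49.2
blue [293 129  61   7 286] [325. 132.] [ 647.9 -221.7] [185.1  14.7] 89.4 61.6
blue [286 164  66   7 322] [319. 167.] [ 536.7 -211.5] [ 16.2 199.4] 0.5 61.8
blue [319 198   9   6  48] [323. 200.] [ 434.4 -232.3] [15.7 24.8] 1.7 38.3
side
yellow [218 142 
[... 291 characters left out ...]
87.4
red [297 153  14   8  17] [304. 156.] [672.3   2.3] [60.6  4.5] 8.0 186.5
red [322 211  13  11  47] [328. 216.] [ 591.9 -213.2] [46.9  7.9] 87.8 126.6
orange [295 153  15   8  25] [302. 157.] [777.1 137.7] [390.3  42.6] 50.3 188.5
orange [186 189  33  14 162] [203. 195.] [402.6 219.2] [ 40.8 114.4] 82.9 7.3
blue [221 121  17   7  35] [230. 124.] [702.3 567.3] [202.2  74.1] 61.1 51.7
blue [314 211  54  51 773] [342. 237.] [ 645.6 -212.1] [ 19.7 208.1] 0.3 39.0
blue [286 221  52  57 973] [311. 249.] [ 549.9 -213. ] [207.2  53.1] 87.5 47.8
blue [279 263  10  12  81] [284. 268.] [ 432.3 -235.4] [21.5 22.4] 85.1 36.0
green [241 213  17  21 287] [249. 223.] [454.3 -20.3] [49.4 51.6] 23.5 41.0
```

View pics/c1.png

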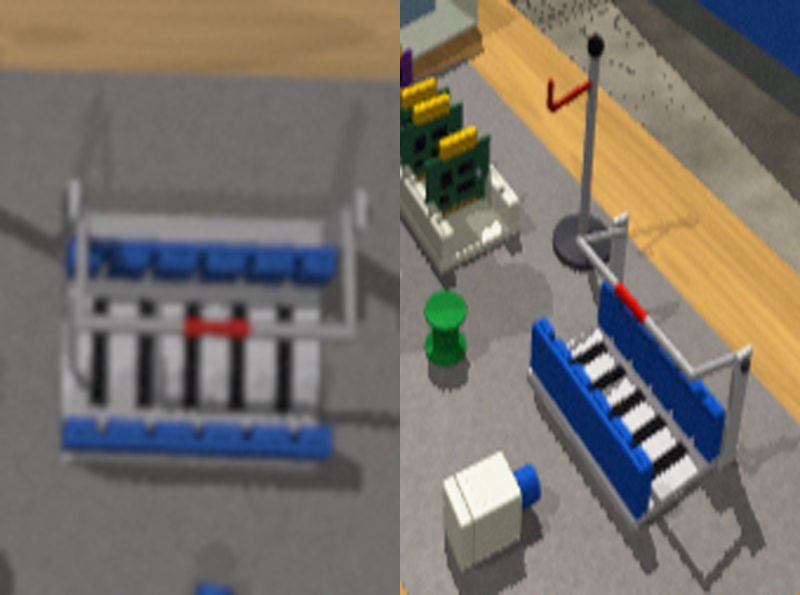

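Crop: the bail is slightly raised (red sleeve at about z=123 mm, roughly 0.2 rad) and has to be swung open before loading. Rack slots run along x, with the centre near (0.592, -0.213). I'll move over the stand first and look with the wrist camera.

```bash
cat >> h.py <<'E'
def plan(*wps,s=None):
    """wps: (x,y,z mm, yaw of tool y deg, mod 180)"""
    s=s or r.get_state();M=Ro.from_rotvec(s['tool_rot']).as_matrix()
    y0=np.degrees(np.arctan2(M[1,1],M[0,1]))
    for w in wps:
        o=M.T@(np.array(w[:3])/1000-s['tcp_pos'])*100
        t=-((w[3]-y0+90)%180-90)
        print('off',o.round(2).tolist(),'turn',round(t,1),'rows>=',int(np.ceil(max(np.linalg.norm(o)/5,abs(t)/8.59))))
def stt():
    s=r.get_state();M=Ro.from_rotvec(s['tool_rot']).as_matrix()
    print('t',round(float(s['clock']),1),(s['tcp_pos']*1000).round(1),'yaw',round(np.degrees(np.arctan2(M[1,1],M[0,1])),2),'tilt',M[:,2].round(3),'w',round(s['grip_width']*1000,1),'F',s['contact_force'].round(1))
E
python3 - <<'E'
from h import *
stt();plan((560,190,280,90))
E
```

```text
t 0.1 [131.6 507.8 230.7] yaw 75.46 tilt [-0.001 -0.001 -1.   ] w 85.5 F [ 0.   0.  -0.1]
off [-49.44, -20.02, -4.92] turn -14.5 rows>= 11
```

Request:
apply_moves(
  commands=[
    {"offset": [-5,-2,-4.9],"turn": -8},
    {"offset": [-49.4,-20,-4.9],"turn": -14.5},
    {"offset": [-49.4,-20,-4.9],"turn": -14.5},
    {"offset": [-49.4,-20,-4.9],"turn": -14.5},
    {"offset": [-49.4,-20,-4.9],"turn": -14.5},
    {"offset": [-49.4,-20,-4.9],"turn": -14.5},
    {"offset": [-49.4,-20,-4.9],"turn": -14.5},
    {"offset": [-49.4,-20,-4.9],"turn": -14.5},
  ],
)

```text
clock: 0.9
tcp_pos: [0.4437, 0.2761, 0.2756]
tool_rot: [-0.001, -3.141, -0.0]
contact_force: [0.7, 0.7, 0.7]
grip_width: 0.0852
gripper_force: 0.0
```

```bash
python3 - <<'E'
from h import *
stt();plan((560,190,280,90))
E
```

```text
t 0.9 [443.7 276.1 275.6] yaw 89.95 tilt [-0.001  0.    -1.   ] w 85.2 F [0.7 0.7 0.7]
off [-11.64, -8.6, -0.45] turn -0.1 rows>= 3
```

Request:
apply_moves(
  commands=[
    {"offset": [-11.6,-8.6,-0.5],"turn": 0},
    {"offset": [-11.6,-8.6,-0.5],"turn": 0},
    {"offset": [-11.6,-8.6,-0.5],"turn": 0},
    {"offset": [-11.6,-8.6,-0.5],"turn": 0},
    {"offset": [-11.6,-8.6,-0.5],"turn": 0},
    {"offset": [-11.6,-8.6,-0.5],"turn": 0},
  ],
)

```text
clock: 1.5
tcp_pos: [0.5575, 0.1922, 0.2805]
tool_rot: [-0.0, -3.14, -0.0]
contact_force: [-0.0, 0.2, -0.9]
grip_width: 0.0856
gripper_force: 0.0
```

```bash
python3 - <<'E'
from h import *
stt()
p,d,s=snap('wrist','w1');P=cloud('wrist',d,s['tcp_pos'],s['tool_rot'])
for m,st,ce in blobs(p,(22,150,80),(35,255,255),100):print('y',st,*rect(P,m))
for m,st,ce in blobs(p,(5,170,100),(15,255,255),100):print('o',st,*rect(P,m))
plan((520,-215,280,90))
E
```

```text
t 1.5 [557.5 192.2 280.5] yaw 90.0 tilt [-0.001  0.    -1.   ] w 85.6 F [-0.   0.2 -0.9]
y [213 154  13  53 583] [587.  148.2] [11.  77.1] 88.7 99.6
y [281 154  14  53 572] [588.1 233.4] [23.8 77.5] 89.0 99.7
y [315 154  16  53 611] [590.3 269.8] [82.4 24.4] 12.2 99.6
y [413 157  17  51 771] [603.7 418. ] [107.8  60.6] 11.6 87.2
o [ 260    0   32   77 1481] [418.9 217.9] [38.9 86.5] 86.2 7.7
off [3.77, -40.75, 0.07] turn 0.0 rows>= 9
```

View pics/w1.png

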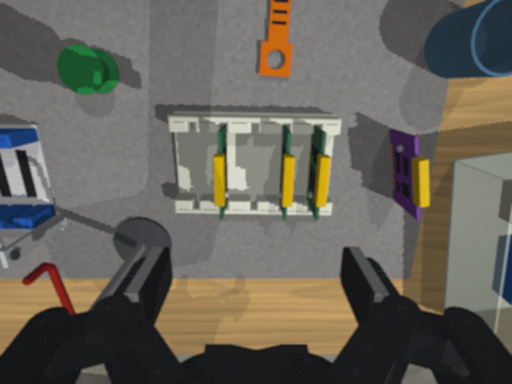

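Wrist view: three green cards with yellow rails at (219,180), (288,180) and (322,180). The purple look-alike is at (408,180), outside the stand.

```bash
cat >> h.py <<'E'
def rails(n,p,d,s,zr=(.095,.105),amin=30,zt=None,col=((22,130,80),(36,255,255))):
    P=cloud(n,d,s['tcp_pos'],s['tool_rot']);out=[]
    for m,st,ce in blobs(p,*col,amin):
        ok=m&(P[...,2]>zr[0])&(P[...,2]<zr[1])
        if ok.sum()<amin*.4: continue
        z=zt or np.median(P[ok][:,2]); v,u=np.nonzero(ok)
        X=np.array([ray(n,a,b,z,s['tcp_pos'],s['tool_rot'])[:2] for a,b in zip(u,v)])*1000
        c,sz,a=cv2.minAreaRect(X.astype(np.float32))
        w=np.linalg.svd(X-X.mean(0),full_matrices=False)[2][0]
        out.append((np.round(c,1),np.round(sz,1),'ax',round(np.degrees(np.arctan2(w[1],w[0]))%180,1),'z',round(z*1000,1),'mean',X.mean(0).round(1)))
    return out
E
python3 - <<'E'
from h import *
z=np.load('wrist.npz')
for o in rails('wrist',z['p'],z['d'],{'tcp_pos':z['tp'],'tool_rot':z['tr']}):print(*o)
s=r.get_state();z=np.load('top0.npz')
for o in rails('top',z['p'],z['d'],s):print(*o)
E
```

```text
[578.1 148.2] [11.3 60.1] ax 178.7 z 99.8 mean [576.7 148.6]
[578.4 227.4] [12.4 60. ] ax 178.7 z 99.8 mean [577.6 227.5]
[578.5 267.1] [12.7 60. ] ax 178.9 z 99.7 mean [577.8 267.1]
[578.8 265.6] [57.4 12.1] ax 179.3 z 100.1 mean [578.7 264.8]
[579.8 226.4] [57.3 12.1] ax 179.3 z 99.9 mean [578.9 225.3]
[578.9 144.8] [11.4 57.7] ax 178.4 z 100.1 mean [579.  145.2]
```

Request:
apply_moves(
  commands=[
    {"offset": [3.8,-40.7,0]},
    {"offset": [3.8,-40.7,0]},
    {"offset": [3.8,-40.7,0]},
    {"offset": [3.8,-40.7,0]},
    {"offset": [3.8,-40.7,0]},
    {"offset": [3.8,-40.7,0]},
    {"offset": [3.8,-40.7,0]},
    {"offset": [3.8,-40.7,0]},
  ],
)

```text
validation failed for argument at $.co...
```

Request:
apply_moves(
  commands=[
    {"offset": [0,0,0]},
    {"offset": [0,0,0]},
    {"offset": [0,0,0]},
  ],
)

```text
validation failed for argument at $.co...
```

```bash
python3 - <<'E'
from h import *
stt()
p,d,s=snap('wrist','w2')
for o in rails('wrist',p,d,s,zr=(.1,.15),col=((0,170,80),(4,255,255))):print('red',*o)
for o in rails('wrist',p,d,s,zr=(.055,.07),zt=.062,amin=300,col=((105,150,60),(125,255,255))):print('blue',*o)
for o in rails('wrist',p,d,s,zr=(.03,.06),amin=300,col=((0,0,150),(179,60,255))):print('white',*o)
E
```

```text
t 1.6 [557.4 192.5 280.8] yaw 90.04 tilt [-0.001  0.    -1.   ] w 85.3 F [ 0.3 -0.1 -0.1]
blue [ 537.  -112.9] [18.5 17.1] ax 141.5 z 62.0 mean [ 536.8 -112.3]
blue [ 646.3 -129.1] [47.6 16.2] ax 92.2 z 62.0 mean [ 646.5 -128.3]
white [520.6 100.2] [37.6 17.4] ax 95.6 z 41.6 mean [519.9  98.2]
white [521.9 162.4] [71.6 20. ] ax 84.7 z 41.5 mean [519.6 167.2]
white [523.4 271.8] [52.2 19.3] ax 75.8 z 41.4 mean [521.6 280.2]
white [633.2 109.2] [59.7 18.7] ax 86.5 z 41.8 mean [634.2 107.9]
white [634.6 186.5] [78.4 19.5] ax 87.4 z 41.6 mean [635.6 185.7]
```

View pics/w2.png

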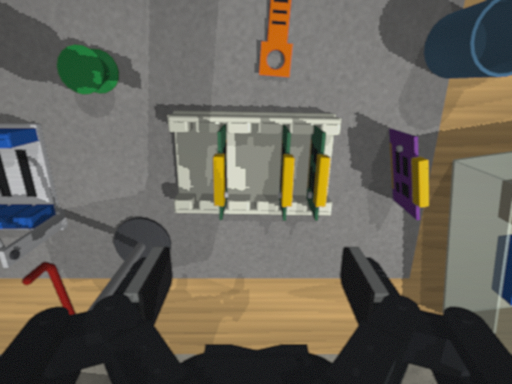

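The moves were rejected because `turn` is required, so this picture is the same as the last one. Sending them again with `turn`.

Request:
apply_moves(
  commands=[
    {"offset": [3.8,-40.7,0],"turn": 0},
    {"offset": [3.8,-40.7,0],"turn": 0},
    {"offset": [3.8,-40.7,0],"turn": 0},
    {"offset": [3.8,-40.7,0],"turn": 0},
    {"offset": [3.8,-40.7,0],"turn": 0},
    {"offset": [3.8,-40.7,0],"turn": 0},
    {"offset": [3.8,-40.7,0],"turn": 0},
    {"offset": [3.8,-40.7,0],"turn": 0},
  ],
)

```text
clock: 2.4
tcp_pos: [0.5204, -0.2072, 0.2814]
tool_rot: [-0.002, 3.141, -0.0]
contact_force: [0.8, 0.2, 0.5]
grip_width: 0.0854
gripper_force: 0.0
```

Request:
apply_moves(
  commands=[
    {"offset": [0,0,0],"turn": 0},
    {"offset": [0,0,0],"turn": 0},
    {"offset": [0,0,0],"turn": 0},
  ],
)

```text
clock: 2.7
tcp_pos: [0.521, -0.205, 0.281]
tool_rot: [-0.002, 3.141, 0.001]
contact_force: [-0.2, -0.3, 0.2]
grip_width: 0.0856
gripper_force: 0.0
```

```bash
python3 - <<'E'
from h import *
stt()
p,d,s=snap('wrist','w3')
for o in rails('wrist',p,d,s,zr=(.1,.15),col=((0,170,80),(4,255,255))):print('red',*o)
for o in rails('wrist',p,d,s,zr=(.055,.07),zt=.062,amin=300,col=((105,150,60),(125,255,255))):print('blue',*o)
E
```

```text
t 2.7 [ 521. -205.  281.] yaw 90.06 tilt [ 0.  0. -1.] w 85.6 F [-0.2 -0.3  0.2]
red [ 592.8 -212.4] [47.   8.7] ax 89.8 z 126.9 mean [ 593.3 -212.5]Traceback (most recent call last):
  File "<stdin>", line 5, in <module>
  File "h.py", line 54, in rails
    X=np.array([ray(n,a,b,z,s['tcp_pos'],s['tool_rot'])[:2] for a,b in zip(u,v)])*1000
                ~~~^^^^^^^^^^^^^^^^^^^^^^^^^^^^^^^^^^^^
  File "h.py", line 24, in ray
    C,f,cx,cy=pose(n,tp,tr); q=C[:3,:3]@np.array([(u-cx)/f,(v-cy)/f,1]); o=C[:3,3]
              ~~~~^^^^^^^^^
  File "h.py", line 10, in pose
    c=r.calibration(n); f=192/np.tan(np.radians(c['vfov']/2))
ValueError: time passes only in moves, steps and waits
```

View pics/w3.png

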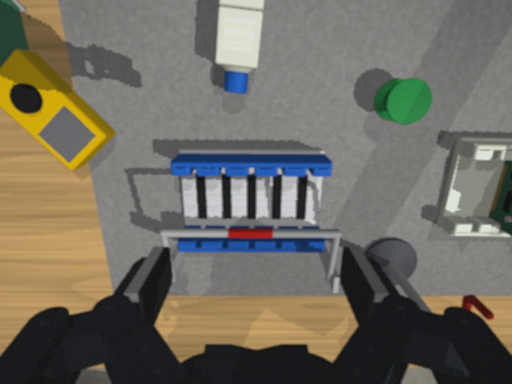

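Wrist view: rack at (250,200), with five notches in the near wall and the red sleeve at (250,234). The bottle lies at (240,45) with its cap (236,82) pointing away from the robot, and the spool is at (404,100).

```bash
python3 - <<'E'
t=open('h.py').read()
t=t.replace("def pose(","import functools\n@functools.lru_cache\ndef cal(n): return r.calibration(n)\ndef pose(").replace("c=r.calibration(n);","c=cal(n);")
open('h.py','w').write(t)
E
python3 - <<'E'
from h import *
z=np.load('wrist.npz');p,d=z['p'],z['d'];s={'tcp_pos':z['tp'],'tool_rot':z['tr']}
for o in rails('wrist',p,d,s,zr=(.057,.067),zt=.062,amin=300,col=((105,130,50),(125,255,255))):print('blue',*o)
for q in('slot1','slot2','slot3','slot4','slot5','rack'):
    for m in r.mark_of('wrist',q)[:2]:
        v,u=m['centre'];print(q,round(m['conf'],2),(ray('wrist',u,v,0.012 if q[0]=='s' else 0,*s.values())*1000).round(1))
E
```

```text
blue [ 537.  -212.1] [201.7  19.3] ax 89.8 z 62.0 mean [ 536.4 -213. ]
blue [ 646.3 -212.7] [201.7  18.8] ax 89.8 z 62.0 mean [ 647.5 -213.5]
slot1 0.97 [ 591.7 -214.2   12. ]
slot1 0.96 [ 591.8 -250.6   12. ]
slot2 0.97 [ 591.7 -214.2   12. ]
slot2 0.96 [ 591.8 -250.6   12. ]
slot3 0.97 [ 591.7 -214.2   12. ]
slot3 0.96 [ 591.8 -250.6   12. ]
slot4 0.97 [ 591.7 -214.2   12. ]
slot4 0.96 [ 591.8 -250.6   12. ]
slot5 0.97 [ 591.7 -214.2   12. ]
slot5 0.96 [ 591.8 -250.6   12. ]
rack 0.81 [ 596.8 -216.1    0. ]
```

Request:
apply_moves(
  commands=[
    {"offset": [-3,-0.4,3],"turn": 8},
    {"offset": [-7.2,-0.8,6],"turn": 90},
    {"offset": [-7.2,-0.8,9],"turn": 90},
    {"offset": [-7.2,-0.8,9],"turn": 90},
    {"offset": [-7.2,-0.8,9],"turn": 90},
    {"offset": [-7.2,-0.8,9],"turn": 90},
    {"offset": [-7.2,-0.8,9],"turn": 90},
    {"offset": [-7.2,-0.8,9],"turn": 90},
  ],
)

```text
clock: 3.85
tcp_pos: [0.593, -0.2144, 0.1907]
tool_rot: [-1.769, -2.596, -0.0]
contact_force: [0.2, 0.0, -1.5]
grip_width: 0.0855
gripper_force: 0.0
```

Request:
apply_moves(
  commands=[
    {"offset": [0,0,0],"turn": 8},
    {"offset": [0,0,0],"turn": 15},
    {"offset": [0,0,0],"turn": 21.5},
    {"offset": [0,0,0],"turn": 21.5},
    {"offset": [0,0,0],"turn": 21.5},
  ],
)

```text
clock: 4.35
tcp_pos: [0.593, -0.2145, 0.1907]
tool_rot: [-2.212, -2.231, -0.0]
contact_force: [-0.9, -0.0, -0.7]
grip_width: 0.0855
gripper_force: 0.0
```

```bash
python3 - <<'E'
from h import *
stt();plan((593.3,-212.5,103,-0.2))
E
```

```text
t 4.3 [ 593.  -214.5  190.7] yaw 0.49 tilt [-0.  0. -1.] w 85.5 F [-0.9 -0.  -0.7]
off [0.2, 0.04, 8.77] turn 0.7 rows>= 2
```

Request:
apply_moves(
  commands=[
    {"offset": [0.2,0,4.5],"turn": 0.7},
    {"offset": [0.2,0,8.8],"turn": 0.7},
    {"offset": [0.2,0,8.8],"turn": 0.7},
    {"offset": [0.2,0,8.8],"turn": 0.7},
  ],
)

```text
clock: 4.75
tcp_pos: [0.593, -0.2127, 0.1032]
tool_rot: [-2.227, -2.215, 0.0]
contact_force: [-0.2, 0.1, -0.6]
grip_width: 0.0853
gripper_force: 0.0
```

Request:
apply_moves(
  commands=[
    {"offset": [0,0,0],"turn": 0},
    {"offset": [0,0,0],"turn": 0},
    {"offset": [0,0,0],"turn": 0},
    {"offset": [0,0,0],"turn": 0},
    {"offset": [0,0,0],"turn": 0},
    {"offset": [0,0,0],"turn": 0},
    {"offset": [0,0,0],"turn": 0},
  ],
  fingers=1,
)

```text
clock: 5.45
tcp_pos: [0.5948, -0.2128, 0.1034]
tool_rot: [2.226, 2.211, 0.004]
contact_force: [6.1, 0.5, -1.3]
grip_width: 0.0074
gripper_force: 58.4
```

```bash
python3 - <<'E'
from h import *
stt()
s=r.get_state();a0=np.arcsin(.2)
g=np.array([s['tcp_pos'][0]*1000-667,s['tcp_pos'][2]*1000+19-107]);print(g,np.hypot(*g))
for a in (.4,.6,.8,1.0,1.2,1.4,1.6,1.75): print(a,'ty',((75*np.cos(a0)-75*np.cos(a))/10).round(2),'tz',(-(75*np.sin(a)-75*np.sin(a0))/10).round(2))
E
```

```text
t 5.5 [ 594.8 -212.8  103.4] yaw -0.39 tilt [ 0.005 -0.001 -1.   ] w 7.4 F [ 6.1  0.5 -1.3]
[-72.16846167  15.40576413] 73.79447423383075
0.4 ty 0.44 tz -1.42
0.6 ty 1.16 tz -2.73
0.8 ty 2.12 tz -3.88
1.0 ty 3.3 tz -4.81
1.2 ty 4.63 tz -5.49
1.4 ty 6.07 tz -5.89
1.6 ty 7.57 tz -6.0
1.75 ty 8.69 tz -5.88
```

Request:
apply_moves(
  commands=[
    {"offset": [0,0.2,-0.7],"turn": 0},
    {"offset": [0,0.4,-1.4],"turn": 0},
    {"offset": [0,0.8,-2.1],"turn": 0},
    {"offset": [0,1.2,-2.7],"turn": 0},
    {"offset": [0,1.6,-3.3],"turn": 0},
    {"offset": [0,2.1,-3.9],"turn": 0},
    {"offset": [0,2.7,-4.4],"turn": 0},
    {"offset": [0,3.3,-4.8],"turn": 0},
  ],
)

```text
clock: 6.25
tcp_pos: [0.6243, -0.2129, 0.1521]
tool_rot: [-2.227, -2.211, 0.004]
contact_force: [-11.7, -0.0, 4.9]
grip_width: 0.0078
gripper_force: 58.5
```

Request:
apply_moves(
  commands=[
    {"offset": [0,0.7,-0.4],"turn": 0},
    {"offset": [0,1.3,-0.7],"turn": 0},
    {"offset": [0,2.0,-0.9],"turn": 0},
    {"offset": [0,2.7,-1.1],"turn": 0},
    {"offset": [0,3.5,-1.2],"turn": 0},
    {"offset": [0,4.3,-1.2],"turn": 0},
    {"offset": [0,5.4,-1.1],"turn": 0},
    {"offset": [0,5.4,-1.1],"turn": 0},
  ],
)

```text
clock: 7.05
tcp_pos: [0.6819, -0.2132, 0.1649]
tool_rot: [2.226, 2.211, 0.004]
contact_force: [-0.3, 1.0, 5.8]
grip_width: 0.0076
gripper_force: 61.2
```

```bash
python3 - <<'E'
from h import *
stt();p,d,s=snap('side')
cv2.imwrite('pics/s2.png',cv2.resize(p[60:320,200:460],(600,600))[:,:,::-1])
E
```

```text
t 7.0 [ 681.9 -213.2  164.9] yaw -0.37 tilt [ 0.005 -0.001 -1.   ] w 7.6 F [-0.3  1.   5.8]
```

View pics/s2.png

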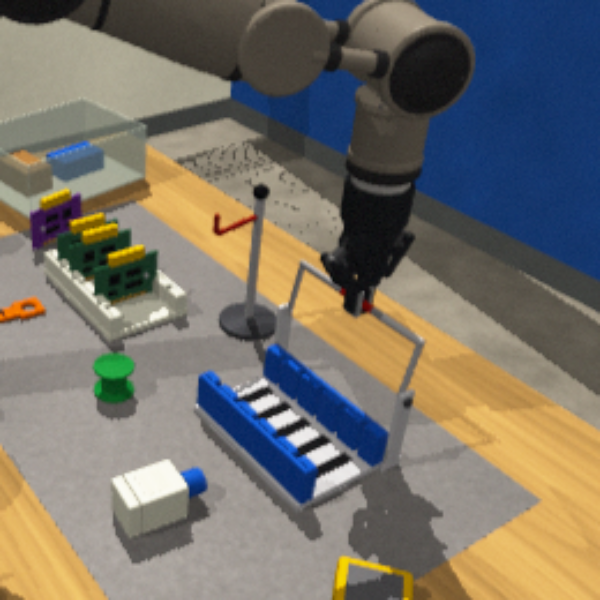

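The bail is open at about 1.75 rad. Next I release it, rise, and go to the first card at y=267.

Request:
apply_moves(
  commands=[
    {"offset": [0,0,0],"turn": 0},
    {"offset": [0,0,0],"turn": 0},
    {"offset": [0,0,0],"turn": 0},
    {"offset": [0,0,0],"turn": 0},
    {"offset": [0,0,-5],"turn": 0},
    {"offset": [0,0,-10],"turn": 0},
    {"offset": [0,0,-12.5],"turn": 0},
    {"offset": [0,0,-12.5],"turn": 0},
  ],
  fingers=0.5,
)

```text
clock: 7.9
tcp_pos: [0.6813, -0.2138, 0.2926]
tool_rot: [2.223, 2.207, 0.006]
contact_force: [0.2, 0.6, 0.1]
grip_width: 0.0428
gripper_force: 0.0
```

Request:
apply_moves(
  commands=[
    {"offset": [4.8,-1.5,0],"turn": -8.5},
    {"offset": [48,-10.4,0],"turn": -89},
    {"offset": [48,-10.4,0],"turn": -89},
    {"offset": [48,-10.4,0],"turn": -89},
    {"offset": [48,-10.4,0],"turn": -89},
    {"offset": [48,-10.4,0],"turn": -89},
    {"offset": [48,-10.4,0],"turn": -89},
    {"offset": [48,-10.4,0],"turn": -89},
  ],
  fingers=0.67,
)

```text
clock: 8.7
tcp_pos: [0.596, 0.1796, 0.2857]
tool_rot: [-0.583, -3.085, 0.001]
contact_force: [1.6, -0.7, 0.3]
grip_width: 0.0283
gripper_force: 0.0
```

```bash
python3 - <<'E'
from h import *
stt();plan((578.3,267,180,88.8))
E
```

```text
t 8.7 [596.  179.6 285.7] yaw 68.6 tilt [-0.002 -0.    -1.   ] w 28.3 F [ 1.6 -0.7  0.3]
off [4.82, 7.5, 10.57] turn -20.2 rows>= 3
```

Request:
apply_moves(
  commands=[
    {"offset": [2.4,3.7,2],"turn": -8},
    {"offset": [4.8,7.5,5],"turn": -16},
    {"offset": [4.8,7.5,10.5],"turn": -20.2},
    {"offset": [4.8,7.5,10.5],"turn": -20.2},
    {"offset": [4.8,7.5,10.5],"turn": -20.2},
    {"offset": [4.8,7.5,10.5],"turn": -20.2},
  ],
)

```text
clock: 9.3
tcp_pos: [0.5816, 0.2645, 0.1837]
tool_rot: [0.047, 3.139, 0.001]
contact_force: [-0.3, -0.5, 0.3]
grip_width: 0.0283
gripper_force: 0.0
```

```bash
python3 - <<'E'
from h import *
stt();p,d,s=snap('wrist')
for o in rails('wrist',p,d,s,amin=100):print(*o)
plan((578.3,267,72,88.8))
E
```

```text
t 9.3 [581.6 264.5 183.7] yaw 88.29 tilt [ 0.003  0.001 -1.   ] w 28.3 F [-0.3 -0.5  0.3]
[578.8 268.1] [11.1 60.1] ax 178.9 z 99.7 mean [577.1 268.2]
[578.4 228.6] [12.1 60.2] ax 178.5 z 99.8 mean [577.2 228.8]
[577.2 149.9] [13.8 59.6] ax 178.3 z 99.6 mean [576.3 149.7]
off [0.41, 0.22, 11.23] turn -0.5 rows>= 3
```

Request:
apply_moves(
  commands=[
    {"offset": [0.4,0.3,4],"turn": -0.5},
    {"offset": [0.4,0.3,8],"turn": -0.5},
    {"offset": [0.4,0.3,11.2],"turn": -0.5},
    {"offset": [0.4,0.3,11.2],"turn": -0.5},
    {"offset": [0.4,0.3,11.2],"turn": -0.5},
    {"offset": [0.4,0.3,11.2],"turn": -0.5},
  ],
)

```text
clock: 9.95
tcp_pos: [0.5785, 0.2687, 0.0731]
tool_rot: [0.03, 3.136, 0.003]
contact_force: [-0.1, -0.2, -0.3]
grip_width: 0.0284
gripper_force: 0.0
```

```bash
python3 - <<'E'
from h import *
stt()
E
```

```text
t 9.9 [578.5 268.7  73.1] yaw 88.91 tilt [ 0.005  0.002 -1.   ] w 28.4 F [-0.1 -0.2 -0.3]
```

Request:
apply_moves(
  commands=[
    {"offset": [0,0,0],"turn": 0},
    {"offset": [0,0,0],"turn": 0},
    {"offset": [0,0,0],"turn": 0},
    {"offset": [0,0,0],"turn": 0},
    {"offset": [0,0,-2],"turn": 0},
    {"offset": [0,0,-5],"turn": 0},
    {"offset": [0,0,-9],"turn": 0},
    {"offset": [0,0,-9],"turn": 0},
  ],
  fingers=1,
)

```text
clock: 10.75
tcp_pos: [0.5794, 0.2695, 0.1668]
tool_rot: [0.028, 3.13, 0.006]
contact_force: [1.3, 0.6, 0.0]
grip_width: 0.0112
gripper_force: 58.6
```

```bash
python3 - <<'E'
from h import *
stt();p,d,s=snap('wrist')
for o in rails('wrist',p,d,s,amin=100,zr=(.06,.25)):print(*o)
plan((520,100,165,89.8),(520,-100,165,89.8),(591.7,-138.5,140,89.8))
E
```

```text
t 10.8 [579.4 269.5 166.8] yaw 88.97 tilt [ 0.011  0.004 -1.   ] w 11.2 F [1.3 0.6 0. ]
[576.8 229.7] [13.6 63.3] ax 178.1 z 99.5 mean [575.2 229.9]
[583.1 387.3] [64.7 17.1] ax 13.3 z 87.2 mean [581.3 387.1]
[576.2 152.6] [20.2 62. ] ax 176.7 z 98.9 mean [574.7 152.8]
[577.  268.4] [12.3 66.9] ax 178.9 z 194.0 mean [574.6 268.7]
off [5.49, -17.0, -0.21] turn -0.8 rows>= 4
off [5.13, -37.0, -0.26] turn -0.8 rows>= 8
off [-2.09, -40.73, 2.28] turn -0.8 rows>= 9
```

Request:
apply_moves(
  commands=[
    {"offset": [1.6,-5,0],"turn": 0},
    {"offset": [3.2,-9.7,-0.2],"turn": -0.4},
    {"offset": [4.8,-14.4,-0.2],"turn": -0.8},
    {"offset": [5.5,-19,-0.2],"turn": -0.8},
    {"offset": [5.4,-24,-0.2],"turn": -0.8},
    {"offset": [5.3,-29,-0.2],"turn": -0.8},
    {"offset": [5.2,-34,-0.2],"turn": -0.8},
    {"offset": [3,-37,0.5],"turn": -0.8},
  ],
)

```text
clock: 11.6
tcp_pos: [0.5378, -0.1041, 0.1548]
tool_rot: [-0.01, -3.14, 0.0]
contact_force: [0.5, 1.8, -1.2]
grip_width: 0.0105
gripper_force: 66.3
```

```bash
python3 - <<'E'
from h import *
stt();plan((591.7,-138.5,140,89.8))
E
```

```text
t 11.6 [ 537.8 -104.1  154.8] yaw 89.62 tilt [-0.001 -0.    -1.   ] w 10.5 F [ 0.5  1.8 -1.2]
off [-5.41, -3.4, 1.47] turn -0.2 rows>= 2
```

Request:
apply_moves(
  commands=[
    {"offset": [-3,-2,1],"turn": -0.2},
    {"offset": [-5.4,-3.4,1.9],"turn": -0.2},
    {"offset": [-5.4,-3.4,1.9],"turn": -0.2},
    {"offset": [-5.4,-3.4,1.9],"turn": -0.2},
    {"offset": [-5.4,-3.4,1.9],"turn": -0.2},
  ],
)

```text
clock: 12.1
tcp_pos: [0.5925, -0.1344, 0.1355]
tool_rot: [-0.0, -3.14, -0.001]
contact_force: [0.6, 0.3, -0.9]
grip_width: 0.0106
gripper_force: 66.3
```

```bash
python3 - <<'E'
from h import *
stt();p,d,s=snap('wrist','w4')
for o in rails('wrist',p,d,s,amin=100,zr=(.12,.25)):print(*o)
for o in rails('wrist',p,d,s,zr=(.057,.067),zt=.062,amin=300,col=((105,130,50),(125,255,255))):print('blue',*o)
for w in r.mark_of('wrist','slot5'):
        v,u=w['centre'];print(round(w['conf'],2),(ray('wrist',u,v,0.012,s['tcp_pos'],s['tool_rot'])*1000).round(1))
plan((591.7,-138.5,140,89.8))
cv2.imwrite('pics/w4.png',cv2.resize(p[:260,120:460],None,fx=2.2,fy=2.2)[:,:,::-1])
E
```

```text
t 12.1 [ 592.5 -134.4  135.5] yaw 89.99 tilt [-0.001  0.001 -1.   ] w 10.6 F [ 0.6  0.3 -0.9]
[ 590.9 -135.2] [11.9 66.7] ax 179.9 z 158.7 mean [ 589.2 -135.3]
blue [ 537.  -210.8] [201.   18.1] ax 89.7 z 62.0 mean [ 536.3 -211.5]
blue [ 646.3 -240. ] [145.1  19.3] ax 89.5 z 62.0 mean [ 646.8 -242. ]
0.85 [ 592.9 -175.5   12. ]
0.71 [ 594.3 -142.1   12. ]
0.66 [ 593.4 -249.7   12. ]
0.61 [ 593.1 -213.7   12. ]
0.6 [ 591.8 -287.3   12. ]
0.28 [ 622.1 -135.2   12. ]
off [0.12, -0.4, -0.38] turn 0.2 rows>= 1
```

View pics/w4.png

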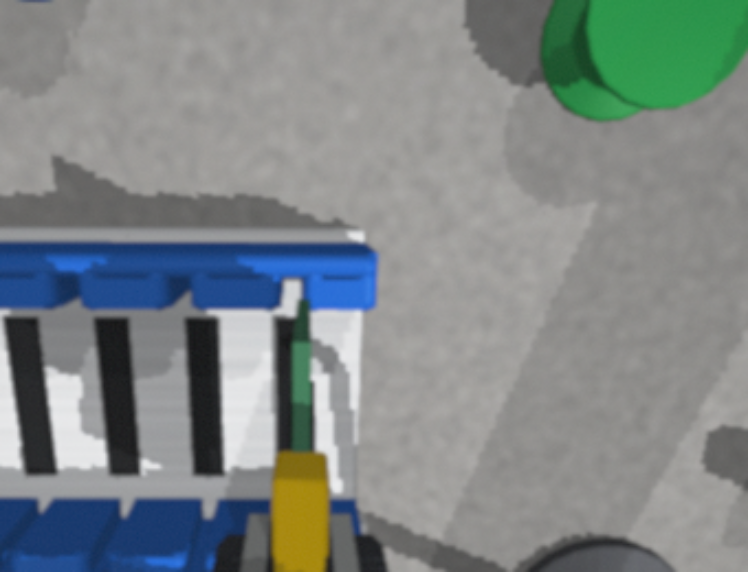

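Crop: the card's near lower end is at (304,300) and the notch at (291,290), so the card must shift slightly towards -y. I'll measure that directly.

```bash
python3 - <<'E'
from h import *
z=np.load('wrist.npz');p=z['p'];tp,tr=z['tp'],z['tr']
h=cv2.cvtColor(p,cv2.COLOR_RGB2HSV)
B=cv2.inRange(h,(105,110,40),(128,255,255))>0
G=cv2.inRange(h,(55,90,20),(90,255,255))>0
for v in range(122,142,2):
    b=np.flatnonzero(B[v,:300]); g=np.flatnonzero(G[v,:300])
    gaps=[(b[i]+1,b[i+1]-1) for i in range(len(b)-1) if b[i+1]-b[i]>3]
    print(v,gaps,'green',(g.min(),g.max()) if len(g) else None)
for n,u,v,zz in(('notch',252.3,132,.062),('notch',252.3,132,.055),('card',258.2,136.4,.0755)):print(n,(ray('wrist',u,v,zz,tp,tr)*1000).round(1))
print(proj('wrist',np.array([[.537,-.1344,.0755],[.647,-.1344,.0755],[.537,-.1385,.062],[.545,-.1385,.062]]),tp,tr).round(1))
E
```

```text
122 [] green None
124 [] green None
126 [(np.int64(249), np.int64(256))] green None
128 [(np.int64(248), np.int64(257))] green None
130 [(np.int64(248), np.int64(257))] green None
132 [(np.int64(204), np.int64(206)), (np.int64(248), np.int64(257))] green None
134 [(np.int64(202), np.int64(206)), (np.int64(247), np.int64(257))] green None
136 [(np.int64(102), np.int64(105)), (np.int64(152), np.int64(156)), (np.int64(200), np.int64(206)), (np.int64(247), np.int64(258))] green None
138 [(np.int64(45), np.int64(57)), (np.int64(96), np.int64(107)), (np.int64(149), np.int64(157)), (np.int64(198), np.int64(207)), (np.int64(247), np.int64(260))] green (np.int64(257), np.int64(259))
140 [(np.int64(163), np.int64(210)), (np.int64(213), np.int64(260)), (np.int64(265), np.int64(273))] green (np.int64(257), np.int64(259))
notch [ 540.7 -137.7   62. ]
notch [ 541.8 -137.8   55. ]
card [ 541.7 -133.6   75.5]
[[257.  129.5]
 [257.1 269.1]
 [251.2 126.8]
 [251.3 138. ]]
```

Request:
apply_moves(
  commands=[
    {"offset": [0.1,-0.4,0],"turn": 0.2},
    {"offset": [0.1,-0.4,0],"turn": 0.2},
    {"offset": [0.1,-0.4,0.8],"turn": 0.2},
    {"offset": [0.1,-0.4,1.6],"turn": 0.2},
    {"offset": [0.1,-0.4,2.4],"turn": 0.2},
    {"offset": [0.1,-0.4,2.4],"turn": 0.2},
  ],
)

```text
clock: 12.8
tcp_pos: [0.5898, -0.1392, 0.114]
tool_rot: [-0.006, -3.137, -0.0]
contact_force: [-18.6, 0.9, 24.8]
grip_width: 0.0107
gripper_force: 74.5
```

```bash
python3 - <<'E'
from h import *
stt();plan((591.7,-138.4,72,89.8))
E
```

```text
t 12.8 [ 589.8 -139.2  114. ] yaw 89.78 tilt [-0.004  0.    -1.   ] w 10.7 F [-18.6   0.9  24.8]
off [-0.21, 0.08, 4.19] turn -0.0 rows>= 1
```

Request:
apply_moves(
  commands=[
    {"offset": [0,0.1,-1.5],"turn": 0},
    {"offset": [0,0.1,-1.5],"turn": 0},
    {"offset": [0,0.1,-1.5],"turn": 0},
  ],
)

```text
clock: 13.1
tcp_pos: [0.5924, -0.1381, 0.1261]
tool_rot: [-0.006, -3.141, -0.0]
contact_force: [-0.5, 0.5, -1.5]
grip_width: 0.0109
gripper_force: 70.6
```

```bash
python3 - <<'E'
from h import *
stt();p,d,s=snap('wrist');P=cloud('wrist',d,s['tcp_pos'],s['tool_rot'])
h=cv2.cvtColor(p,cv2.COLOR_RGB2HSV)
G=cv2.inRange(h,(50,70,15),(92,255,255))>0
G[:, :235]=0;G[:,285:]=0
v,u=np.nonzero(G);ok=(v>100)
print('green rows',np.unique(v[ok])[[0,-1]])
s0=r.get_state();y=s0['tcp_pos'][1];tz=s0['tcp_pos'][2]
for x in(-.055,-.03):
  for zz in(-.06,.012): print(x,zz,proj('wrist',np.array([[s0['tcp_pos'][0]+x,y,tz+zz]]),s['tcp_pos'],s['tool_rot']).round(1))
m=G&(v.size>0)
for vv in range(int(v[ok].min()),int(v[ok].min())+60,4):
    q=P[vv][G[vv]];print(vv,np.nanmedian(q,0).round(4)) if len(q) else 0
cv2.imwrite('pics/w5.png',cv2.resize(p[90:270,190:350],None,fx=3.3,fy=3.3)[:,:,::-1])
E
```

```text
t 13.1 [ 592.4 -138.1  126.1] yaw 89.76 tilt [-0.  0. -1.] w 10.9 F [-0.5  0.5 -1.5]
green rows [144 350]
-0.055 -0.06 [[256.8 129.6]]
-0.055 0.012 [[257.2 153. ]]
-0.03 -0.06 [[256.9 165.5]]
-0.03 0.012 [[257.5 204.7]]
144 [ 0.5443 -0.1386  0.0789]
148 [ 0.5409 -0.1386  0.1084]
152 [ 0.5386 -0.1386  0.1289]
156 [ 0.5405 -0.1386  0.1292]
160 [ 0.5425 -0.1386  0.129 ]
164 [ 0.5444 -0.1386  0.1293]
168 [ 0.5463 -0.1386  0.1297]
172 [ 0.5484 -0.1387  0.1294]
176 [ 0.5501 -0.1387  0.1304]
180 [ 0.5522 -0.1387  0.1302]
184 [ 0.5541 -0.1387  0.1307]
188 [ 0.5561 -0.1387  0.1307]
192 [ 0.5579 -0.1387  0.1315]
196 [ 0.5601 -0.139   0.1313]
200 [ 0.5622 -0.1387  0.1315]
```

View pics/w5.png

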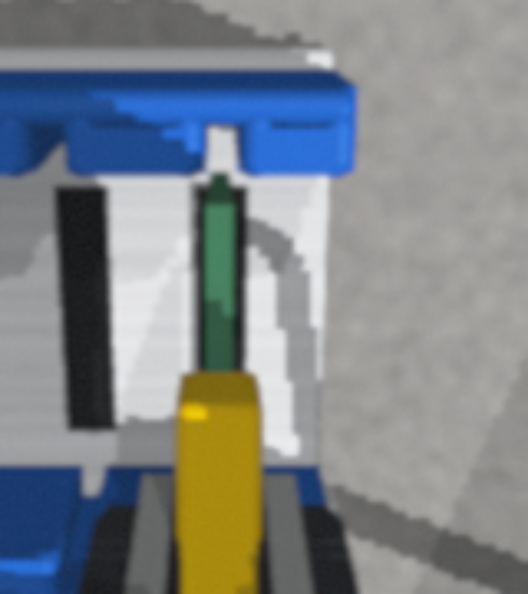

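The held card is pitched about 0.1 rad in the grip: the near end of the board edge reads z=129 and rises to 131.5 inward. I'll level it by pressing its lower edge lightly on the wall tops between two slots.

Request:
apply_moves(
  commands=[
    {"offset": [0,0,-1.2],"turn": 0},
    {"offset": [0,-1.9,-1.2],"turn": 0},
    {"offset": [0,-1.9,-1.2],"turn": 0},
    {"offset": [0,-1.9,-0.4],"turn": 0},
    {"offset": [0,-1.9,0.2],"turn": 0},
    {"offset": [0,-1.9,0.5],"turn": 0},
    {"offset": [0,-1.9,0.7],"turn": 0},
    {"offset": [0,-1.9,0.7],"turn": 0},
  ],
)

```text
clock: 13.95
tcp_pos: [0.5926, -0.157, 0.1194]
tool_rot: [0.006, 3.142, 0.0]
contact_force: [2.5, -0.0, -1.6]
grip_width: 0.0104
gripper_force: 70.7
```

```bash
cat >> h.py <<'E'
def edge(p,d,s):
    "pitch of the held card: board top edge near end, in tcp-relative mm"
    P=(cloud('wrist',d,s['tcp_pos'],s['tool_rot'])-s['tcp_pos'])*1000
    G=cv2.inRange(cv2.cvtColor(p,cv2.COLOR_RGB2HSV),(50,70,15),(92,255,255))>0
    m=G&(abs(P[...,1])<6)&(P[...,2]>-6)&(P[...,2]<12)&(P[...,0]<-27)&(P[...,0]>-62)
    X=P[m];k,b=np.polyfit(X[:,0],X[:,2],1) if len(X)>5 else (0,0)
    print('edge n',len(X),'slope',round(k,3),'xmin',X[:,0].min().round(1),'y',np.median(X[:,1]).round(1),'z',np.median(X[:,2]).round(1))
E
python3 - <<'E'
from h import *
stt();p,d,s=snap('wrist');edge(p,d,s)
E
```

```text
t 13.9 [ 592.6 -157.   119.4] yaw 89.77 tilt [ 0.  0. -1.] w 10.4 F [ 2.5 -0.  -1.6]
edge n 361 slope 0.137 xmin -53.9 y -0.6 z 3.9
```

Request:
apply_moves(
  commands=[
    {"offset": [0,0,-2.5],"turn": 0},
    {"offset": [1.2,0,-2.5],"turn": 0},
    {"offset": [1.2,0,-2.5],"turn": 0},
    {"offset": [1.2,0,-1.5],"turn": 0},
    {"offset": [1.1,0,-1.1],"turn": 0},
    {"offset": [0.9,0,-0.7],"turn": 0},
    {"offset": [0.7,0,-0.3],"turn": 0},
    {"offset": [0.7,0,-0.3],"turn": 0},
  ],
)

```text
clock: 14.8
tcp_pos: [0.5866, -0.1573, 0.1236]
tool_rot: [0.006, 3.14, -0.001]
contact_force: [-0.1, 1.8, 8.7]
grip_width: 0.0109
gripper_force: 72.6
```

```bash
python3 - <<'E'
from h import *
stt();p,d,s=snap('wrist');edge(p,d,s)
E
```

```text
t 14.8 [ 586.6 -157.3  123.6] yaw 89.77 tilt [ 0.002 -0.    -1.   ] w 10.9 F [-0.1  1.8  8.7]
edge n 380 slope 0.128 xmin -54.8 y -0.5 z 6.3
```

```bash
python3 - <<'E'
from h import *
z=np.load('wrist.npz');p,d,tp=z['p'],z['d'],z['tp'];P=(cloud('wrist',d,tp,z['tr'])-tp)*1000
h=cv2.cvtColor(p,cv2.COLOR_RGB2HSV);G=cv2.inRange(h,(50,70,15),(92,255,255))>0;Y=cv2.inRange(h,(22,130,80),(36,255,255))>0
for n,m in(('G',G),('Y',Y)):
    m=m&(abs(P[...,1])<8)&(P[...,2]>-90)
    for v in np.flatnonzero(m.any(1))[::6]: q=np.nanmedian(P[v][m[v]],0);print(n,v,q.round(1),end=' ; ')
    print()
B=cv2.inRange(h,(105,130,50),(125,255,255))>0
for m in (B&(P[...,0]<-40)&(P[...,2]>-70),B&(P[...,0]>40)&(P[...,2]>-70)): print('wall top',np.nanmedian(P[m],0))
E
```

```text
G 138 [-50.3  -0.2 -56. ] ; G 144 [-52.7  -0.5 -23.1] ; G 150 [-54.4  -0.7   0.7] ; G 156 [-52.5  -0.5   5.2] ; G 162 [-49.7  -0.5   5.8] ; G 168 [-46.8  -0.7   6. ] ; G 174 [-44.1  -0.3   6.6] ; G 180 [-41.   -0.3   6.3] ; G 186 [-37.9  -0.3   6.3] ; G 192 [-34.9  -0.6   6.5] ; G 198 [-32.   -0.6   7. ] ; G 331 [45.1 -1.  12.4] ; G 337 [49.2 -1.  12.6] ; G 343 [53.  -1.1 13.1] ; 
Y 203 [-29.8  -0.6   8.2] ; Y 209 [-30.4  -1.1  16.7] ; Y 215 [-30.2  -0.8  22.8] ; Y 221 [-27.5  -0.8  23.3] ; Y 227 [-24.7  -0.9  23.6] ; Y 233 [-21.8  -0.9  23.7] ; Y 239 [-18.8  -0.7  23.7] ; Y 245 [-16.1  -0.7  24.3] ; Y 251 [-13.1  -0.5  24.5] ; Y 257 [-10.   -0.7  24.6] ; Y 263 [-7.1 -0.5 25. ] ; Y 269 [-3.8 -1.  24.9] ; Y 275 [-0.9 -1.  25.4] ; Y 281 [ 2.4 -1.  25.4] ; Y 287 [ 5.5 -0.8 25.8] ; Y 293 [ 8.7 -0.8 26. ] ; Y 299 [11.9 -0.8 26.3] ; Y 305 [15.4 -0.9 26.4] ; Y 311 [18.7 -0.9 26.5] ; Y 317 [22.  -0.9 26.9] ; Y 323 [25.7 -0.9 26.8] ; 
wall top [-50.74997822 -58.7648715  -62.33008597]
wall top [ 59.10559937 -94.61985804 -62.3271671 ]
```

Request:
apply_moves(
  commands=[
    {"offset": [-0.1,0,0.15],"turn": 0},
    {"offset": [-0.2,0,0.3],"turn": 0},
    {"offset": [-0.2,0,0.4],"turn": 0},
    {"offset": [-0.2,0,0.4],"turn": 0},
  ],
)

```text
clock: 15.25
tcp_pos: [0.59, -0.1575, 0.1215]
tool_rot: [0.007, 3.135, -0.002]
contact_force: [1.6, 2.0, 14.3]
grip_width: 0.0109
gripper_force: 73.8
```

```bash
cat > prof.py <<'E'
from h import *
def prof(pr=1):
    stt();p,d,s=snap('wrist');tp=s['tcp_pos'];P=(cloud('wrist',d,tp,s['tool_rot'])-tp)*1000
    Y=cv2.inRange(cv2.cvtColor(p,cv2.COLOR_RGB2HSV),(22,130,80),(36,255,255))>0
    m=Y&(abs(P[...,1])<8)&(P[...,2]>15)&(abs(P[...,0])<27)
    X=P[m];k,b=np.polyfit(X[:,0],X[:,2],1)
    for _ in range(3):
        q=abs(X[:,2]-k*X[:,0]-b)<1.5;k,b=np.polyfit(X[q,0],X[q,2],1)
    print('rail slope',round(k,3),'top at 0',round(b,1),'y',np.median(X[q,1]).round(1))
    return P,p,k,b
if __name__=='__main__': prof()
E
python3 prof.py
```

```text
t 15.2 [ 590.  -157.5  121.5] yaw 89.76 tilt [ 0.006 -0.002 -1.   ] w 10.9 F [ 1.6  2.  14.3]
rail slope 0.032 top at 0 25.5 y -0.9
```

Request:
apply_moves(
  commands=[
    {"offset": [-0.1,0,0.15],"turn": 0},
    {"offset": [-0.2,0,0.3],"turn": 0},
    {"offset": [-0.2,0,0.3],"turn": 0},
  ],
)

```text
clock: 15.6
tcp_pos: [0.5923, -0.1577, 0.1198]
tool_rot: [0.006, 3.134, -0.004]
contact_force: [0.1, 1.8, 22.5]
grip_width: 0.0102
gripper_force: 75.3
```

```bash
python3 prof.py
```

```text
t 15.6 [ 592.3 -157.7  119.8] yaw 89.77 tilt [ 0.008 -0.002 -1.   ] w 10.2 F [ 0.1  1.8 22.5]
rail slope 0.004 top at 0 25.7 y -0.8
```

Request:
apply_moves(
  commands=[
    {"offset": [0.1,0,-1.6],"turn": 0},
    {"offset": [0.1,1.95,-1.6],"turn": 0},
    {"offset": [0.1,1.95,-1.6],"turn": 0},
    {"offset": [0.1,1.95,-1.6],"turn": 0},
  ],
)

```text
clock: 16.05
tcp_pos: [0.5884, -0.1375, 0.1311]
tool_rot: [-0.005, -3.141, -0.0]
contact_force: [0.2, 0.3, -1.7]
grip_width: 0.0108
gripper_force: 71.7
```

```bash
python3 - <<'E'
from prof import *
P,p,k,b=prof()
G=cv2.inRange(cv2.cvtColor(p,cv2.COLOR_RGB2HSV),(50,70,15),(92,255,255))>0
m=G&(abs(P[...,1])<8)&(P[...,2]>-95)
for v in np.flatnonzero(m.any(1))[::5]: print(v,np.nanmedian(P[v][m[v]],0).round(1),end=' ; ')
plan((591.7,-138.4,72,89.8))
E
```

```text
t 16.1 [ 588.4 -137.5  131.1] yaw 89.82 tilt [-0.001  0.    -1.   ] w 10.8 F [ 0.2  0.3 -1.7]
rail slope 0.009 top at 0 25.6 y -0.9
132 [-54.9  -0.2 -52.8] ; 137 [-55.1   0.1 -32.1] ; 142 [-55.3  -0.2 -14.9] ; 147 [-55.5  -0.5  -0.9] ; 152 [-55.1  -0.5   8.9] ; 157 [-52.9  -0.5   9.1] ; 162 [-50.6  -0.5   9.5] ; 167 [-48.2  -0.5   9.2] ; 172 [-45.6  -0.6   8.6] ; 177 [-43.2  -0.6   9. ] ; 182 [-40.8  -0.6   9.2] ; 187 [-38.2  -0.6   8.8] ; 192 [-35.7  -0.8   8.8] ; 197 [-33.3  -0.8   9.2] ; 328 [45.4 -1.   9.9] ; 333 [49.2 -1.   9.7] ; 338 [52.1 -1.  10.4] ; off [-0.34, -0.05, 5.9] turn -0.0 rows>= 2
```

Request:
apply_moves(
  commands=[
    {"offset": [-0.35,-0.08,0],"turn": 0},
    {"offset": [-0.35,-0.08,0],"turn": 0},
    {"offset": [-0.35,-0.08,0.8],"turn": 0},
    {"offset": [-0.35,-0.08,1.5],"turn": 0},
    {"offset": [-0.35,-0.08,2.2],"turn": 0},
    {"offset": [-0.35,-0.08,2.2],"turn": 0},
  ],
)

```text
clock: 16.7
tcp_pos: [0.5916, -0.1384, 0.1083]
tool_rot: [-0.007, -3.14, -0.001]
contact_force: [0.4, -0.3, -1.5]
grip_width: 0.0107
gripper_force: 71.6
```

```bash
python3 prof.py
```

```text
t 16.7 [ 591.6 -138.4  108.3] yaw 89.75 tilt [-0.001  0.001 -1.   ] w 10.7 F [ 0.4 -0.3 -1.5]
rail slope 0.011 top at 0 25.6 y -0.9
```

Request:
apply_moves(
  commands=[
    {"offset": [0,0,1.2],"turn": 0},
    {"offset": [0,0,2.4],"turn": 0},
    {"offset": [0,0,3.4],"turn": 0},
    {"offset": [0,0,3.7],"turn": 0},
    {"offset": [0,0,3.9],"turn": 0},
    {"offset": [0,0,4.0],"turn": 0},
  ],
)

```text
clock: 17.35
tcp_pos: [0.5929, -0.1388, 0.074]
tool_rot: [0.006, 3.138, -0.002]
contact_force: [-10.0, 3.5, 37.9]
grip_width: 0.0106
gripper_force: 77.4
```

```bash
python3 prof.py
```

```text
t 17.4 [ 592.9 -138.8   74. ] yaw 89.77 tilt [ 0.004 -0.001 -1.   ] w 10.6 F [-10.    3.5  37.9]
rail slope 0.002 top at 0 25.7 y -0.9
```

Request:
apply_moves(
  commands=[
    {"offset": [0,0,-0.2],"turn": 0},
    {"offset": [0,0,-0.2],"turn": 0},
    {"offset": [0,0,-0.2],"turn": 0},
    {"offset": [0,0,-0.5],"turn": 0},
    {"offset": [0,0,-4],"turn": 0},
    {"offset": [0,0,-8],"turn": 0},
    {"offset": [0,0,-12],"turn": 0},
    {"offset": [0,0,-12],"turn": 0},
  ],
  fingers=0.67,
)

```text
clock: 18.2
tcp_pos: [0.5948, -0.1395, 0.1958]
tool_rot: [0.006, 3.131, -0.006]
contact_force: [0.1, 0.7, 0.1]
grip_width: 0.0285
gripper_force: 0.0
```

Request:
apply_moves(
  commands=[
    {"offset": [3,5,-1],"turn": 0},
    {"offset": [6,9,-1],"turn": 0},
    {"offset": [6,14,-1],"turn": 0.4},
    {"offset": [6,19,-1],"turn": 0.8},
    {"offset": [6,24,-1],"turn": 0.8},
    {"offset": [4,29,-1],"turn": 0.8},
    {"offset": [2.5,33.5,-1],"turn": 0.8},
    {"offset": [1.4,36.7,-1],"turn": 0.8},
  ],
)

```text
clock: 19.0
tcp_pos: [0.5795, 0.2312, 0.199]
tool_rot: [-0.027, -3.141, -0.0]
contact_force: [0.7, -0.1, -0.6]
grip_width: 0.0281
gripper_force: 0.0
```

Request:
apply_moves(
  commands=[
    {"offset": [0,0,0],"turn": 0},
    {"offset": [0,0,0],"turn": 0},
  ],
)

```text
clock: 19.2
tcp_pos: [0.579, 0.2292, 0.1983]
tool_rot: [-0.025, -3.139, 0.001]
contact_force: [0.0, 0.2, -1.1]
grip_width: 0.0279
gripper_force: 0.0
```

```bash
python3 - <<'E'
from h import *
stt();p,d,s=snap('wrist')
for o in rails('wrist',p,d,s,amin=100):print(*o)
plan((578.4,228.5,74,88.8))
E
```

```text
t 19.2 [579.  229.2 198.3] yaw 89.07 tilt [-0.002 -0.001 -1.   ] w 27.9 F [ 0.   0.2 -1.1]
[576.7 137.2] [13.3 60. ] ax 178.6 z 98.7 mean [575.6 136.8]
[577.1 215.7] [11.7 59.8] ax 178.6 z 98.8 mean [576.1 216. ]
off [0.04, 0.04, 12.47] turn 0.2 rows>= 3
```

```bash
python3 - <<'E'
from h import *
stt();p,d,s=snap('wrist')
for o in rails('wrist',p,d,s,amin=100):print(*o)
p,d,s=snap('top')
for o in rails('top',p,d,s):print(*o)
c=r.calibration('wrist');print(c)
E
```

```text
t 19.2 [579.  228.2 198.7] yaw 88.98 tilt [-0.002 -0.001 -1.   ] w 28.3 F [-0.9 -0.5 -0.6]
[577.3 215.6] [11.5 59.9] ax 178.5 z 98.7 mean [576.  215.9]
[576.8 136.9] [12.9 60.1] ax 178.6 z 98.7 mean [575.7 136.9]
[ 592.7 -140.3] [56.9  8.9] ax 179.9 z 100.9 mean [ 593. -140.]
[576.5 134.1] [ 9.  57.2] ax 178.1 z 99.0 mean [577.7 133.9]
[568.3 212.6] [39.2  9.1] ax 177.7 z 99.1 mean [568.9 213. ]
{'vfov': 65.65495783433049, 'cx': 255.8643929597249, 'cy': 187.39868625268147, 'tool_from_camera': array([[-1.79045576e-03, -9.44576765e-01, -3.28285745e-01,
         8.44272393e-02],
       [ 9.99998381e-01, -1.63187014e-03, -7.58565513e-04,
        -6.65796484e-04],
       [ 1.80803654e-04, -3.28286571e-01,  9.44578157e-01,
        -1.42283220e-01],
       [ 0.00000000e+00,  0.00000000e+00,  0.00000000e+00,
         1.00000000e+00]])}
```

The two remaining cards now lean about 12 mm towards -y, because the first card brushed them on the way out. I'll descend astride the leaning rail, push it upright and then grip. I'll also lift higher this time.

Request:
apply_moves(
  commands=[
    {"offset": [0.1,-1.2,2],"turn": 0.2},
    {"offset": [0.1,-1.2,5],"turn": 0.2},
    {"offset": [0.1,-1.2,5],"turn": 0.2},
    {"offset": [0.1,-1.2,9],"turn": 0.2},
    {"offset": [0.1,-1.2,12.4],"turn": 0.2},
    {"offset": [0.1,-1.2,12.4],"turn": 0.2},
    {"offset": [0.1,-0.6,12.4],"turn": 0.2},
    {"offset": [0.1,0,12.4],"turn": 0.2},
  ],
)

```text
clock: 20.15
tcp_pos: [0.5802, 0.2291, 0.0786]
tool_rot: [0.035, 3.137, 0.002]
contact_force: [0.1, 0.5, 0.4]
grip_width: 0.0281
gripper_force: 0.1
```

Request:
apply_moves(
  commands=[
    {"offset": [0,0,0],"turn": 0},
    {"offset": [0,0,0],"turn": 0},
    {"offset": [0,0,0],"turn": 0},
    {"offset": [0,0,0],"turn": 0},
    {"offset": [0,0,0],"turn": 0},
  ],
  fingers=1,
)

```text
clock: 20.65
tcp_pos: [0.5799, 0.2295, 0.0783]
tool_rot: [0.034, 3.137, 0.003]
contact_force: [-0.8, 1.9, 6.3]
grip_width: 0.0107
gripper_force: 59.8
```

```bash
python3 prof.py
```

```text
t 20.6 [579.9 229.5  78.3] yaw 88.77 tilt [ 0.004  0.002 -1.   ] w 10.7 F [-0.8  1.9  6.3]
rail slope 0.002 top at 0 21.5 y -1.0
```

Request:
apply_moves(
  commands=[
    {"offset": [0,0,-1],"turn": 0},
    {"offset": [0,0,-3],"turn": 0},
    {"offset": [0,0,-6],"turn": 0},
    {"offset": [0,0,-9],"turn": 0},
    {"offset": [0,0,-12],"turn": 0},
    {"offset": [0,0,-12],"turn": 0},
  ],
)

```text
clock: 21.3
tcp_pos: [0.5806, 0.229, 0.2014]
tool_rot: [0.034, 3.132, 0.004]
contact_force: [0.9, 0.5, -0.9]
grip_width: 0.0107
gripper_force: 58.7
```

```bash
python3 prof.py; python3 - <<'E'
from h import *
plan((520,100,205,89.8),(520,-100,205,89.8),(592,-212.5,145,89.8))
E
```

```text
t 21.3 [580.6 229.  201.4] yaw 88.77 tilt [ 0.009  0.002 -1.   ] w 10.7 F [ 0.9  0.5 -0.9]
rail slope 0.007 top at 0 21.5 y -1.0
off [5.66, -13.0, -0.68] turn -1.0 rows>= 3
off [5.23, -32.99, -0.71] turn -1.0 rows>= 7
off [-2.18, -44.09, 5.32] turn -1.0 rows>= 9
```

Request:
apply_moves(
  commands=[
    {"offset": [1.5,-4,-0.4],"turn": -0.3},
    {"offset": [3.5,-8,-0.6],"turn": -0.6},
    {"offset": [5.5,-12,-0.6],"turn": -1},
    {"offset": [5.5,-17,-0.6],"turn": -1},
    {"offset": [5.3,-22,-0.6],"turn": -1},
    {"offset": [5.2,-27,-0.6],"turn": -1},
    {"offset": [5.1,-31,-0.6],"turn": -1},
    {"offset": [4,-35,-0.6],"turn": -1},
  ],
)

```text
clock: 22.15
tcp_pos: [0.5291, -0.1221, 0.2006]
tool_rot: [-0.008, -3.138, -0.002]
contact_force: [-0.1, 1.0, -0.8]
grip_width: 0.0109
gripper_force: 58.9
```

Request:
apply_moves(
  commands=[
    {"offset": [-2,-3,0],"turn": 0},
    {"offset": [-4,-6,1],"turn": 0},
    {"offset": [-5.5,-8.6,3],"turn": 0},
    {"offset": [-6.2,-9,5],"turn": 0},
    {"offset": [-6.2,-9,5.2],"turn": 0},
    {"offset": [-6.2,-9,5.2],"turn": 0},
    {"offset": [-6.2,-9,5.2],"turn": 0},
  ],
)

```text
clock: 22.85
tcp_pos: [0.5925, -0.2101, 0.1505]
tool_rot: [0.005, 3.141, -0.0]
contact_force: [-0.3, -0.1, -0.6]
grip_width: 0.0112
gripper_force: 58.9
```

```bash
python3 - <<'E'
from prof import *
P,p,k,b=prof()
h=cv2.cvtColor(p,cv2.COLOR_RGB2HSV)
G=cv2.inRange(h,(50,70,15),(92,255,255))>0
m=G&(abs(P[...,1])<8)&(P[...,2]>-95)
for v in np.flatnonzero(m.any(1))[:40:5]: print(v,np.nanmedian(P[v][m[v]],0).round(1),end=' ; ')
B=cv2.inRange(h,(105,110,40),(128,255,255))>0
z=np.load('wrist.npz');tp,tr=z['tp'],z['tr']
vs=int(proj('wrist',np.array([[.541,tp[1],.062]]),tp,tr)[0,1])
for v in range(vs-8,vs+8,3):
    bb=np.flatnonzero(B[v]);
    print(v,[(round((ray('wrist',(bb[i]+bb[i+1])/2,v,.062,tp,tr)[1]*1000),1),bb[i+1]-bb[i]) for i in range(len(bb)-1) if bb[i+1]-bb[i]>4])
plan((592,-212.4,120,89.8))
E
```

```text
t 22.9 [ 592.5 -210.1  150.5] yaw 89.8 tilt [ 0. -0. -1.] w 11.2 F [-0.3 -0.1 -0.6]
rail slope -0.003 top at 0 21.5 y -0.9
128 [-56.8   0.2 -57.6] ; 133 [-56.8  -0.2 -35.8] ; 138 [-56.7  -0.2 -19.5] ; 143 [-56.7  -0.7  -4.6] ; 148 [-56.3  -0.7   5.7] ; 153 [-54.   -0.7   5.7] ; 158 [-51.5  -0.7   5.5] ; 163 [-49.1  -0.8   5.2] ; 121 []
124 [(np.float64(-211.7), np.int64(9)), (np.float64(-139.5), np.int64(8))]
127 [(np.float64(-211.7), np.int64(11)), (np.float64(-137.0), np.int64(14))]
130 [(np.float64(-246.4), np.int64(7)), (np.float64(-211.7), np.int64(11)), (np.float64(-135.6), np.int64(19))]
133 [(np.float64(-283.2), np.int64(6)), (np.float64(-247.7), np.int64(10)), (np.float64(-211.8), np.int64(11)), (np.float64(-176.3), np.int64(9)), (np.float64(-135.7), np.int64(18))]
136 [(np.float64(-284.6), np.int64(17)), (np.float64(-266.4), np.int64(24)), (np.float64(-237.3), np.int64(45)), (np.float64(-211.8), np.int64(17)), (np.float64(-175.0), np.int64(14)), (np.float64(-136.3), np.int64(20))]
off [0.07, -0.22, 3.1] turn 0.0 rows>= 1
```

Request:
apply_moves(
  commands=[
    {"offset": [-0.08,-0.18,0.5],"turn": 0},
    {"offset": [-0.08,-0.18,1],"turn": 0},
    {"offset": [-0.08,-0.18,1],"turn": 0},
    {"offset": [-0.08,-0.18,1.8],"turn": 0},
    {"offset": [-0.08,-0.18,2.6],"turn": 0},
    {"offset": [-0.08,-0.18,3.2],"turn": 0},
    {"offset": [-0.08,-0.18,3.2],"turn": 0},
  ],
)

```text
clock: 23.6
tcp_pos: [0.5932, -0.2124, 0.1164]
tool_rot: [-0.007, -3.141, -0.001]
contact_force: [-0.0, 0.2, -2.4]
grip_width: 0.0104
gripper_force: 58.8
```

```bash
python3 prof.py
```

```text
t 23.6 [ 593.2 -212.4  116.4] yaw 89.75 tilt [-0.001  0.001 -1.   ] w 10.4 F [-0.   0.2 -2.4]
rail slope -0.0 top at 0 21.5 y -0.9
```

Request:
apply_moves(
  commands=[
    {"offset": [0,0,1.2],"turn": 0},
    {"offset": [0,0,2.4],"turn": 0},
    {"offset": [0,0,3.4],"turn": 0},
    {"offset": [0,0,3.8],"turn": 0},
    {"offset": [0,0,4.1],"turn": 0},
    {"offset": [0,0,4.1],"turn": 0},
  ],
)

```text
clock: 24.25
tcp_pos: [0.5933, -0.2126, 0.0783]
tool_rot: [0.006, 3.141, -0.001]
contact_force: [-4.1, 0.0, 9.6]
grip_width: 0.0109
gripper_force: 60.6
```

```bash
python3 prof.py
```

```text
t 24.2 [ 593.3 -212.6   78.3] yaw 89.76 tilt [ 0. -0. -1.] w 10.9 F [-4.1  0.   9.6]
rail slope -0.002 top at 0 21.5 y -0.9
```

Request:
apply_moves(
  commands=[
    {"offset": [0,0,-0.1],"turn": 0},
    {"offset": [0,0,-0.1],"turn": 0},
    {"offset": [0,0,-0.1],"turn": 0},
    {"offset": [0,0,-0.5],"turn": 0},
    {"offset": [0,0,-4],"turn": 0},
    {"offset": [0,0,-8],"turn": 0},
    {"offset": [0,0,-12],"turn": 0},
    {"offset": [0,0,-12],"turn": 0},
  ],
  fingers=0.67,
)

```text
clock: 25.1
tcp_pos: [0.596, -0.2138, 0.2036]
tool_rot: [0.006, 3.131, -0.008]
contact_force: [0.3, 0.1, 0.0]
grip_width: 0.0284
gripper_force: 0.0
```

Request:
apply_moves(
  commands=[
    {"offset": [3,4.5,0],"turn": 0},
    {"offset": [6,8.5,0],"turn": 0},
    {"offset": [6,13.5,0],"turn": 0.4},
    {"offset": [6,18.5,0],"turn": 0.8},
    {"offset": [6,23.5,0],"turn": 0.8},
    {"offset": [4,28,0],"turn": 0.8},
    {"offset": [2.5,32,0],"turn": 0.8},
    {"offset": [1.5,35,0],"turn": 0.8},
  ],
)

```text
clock: 25.9
tcp_pos: [0.5801, 0.1404, 0.1964]
tool_rot: [-0.026, -3.141, -0.001]
contact_force: [0.5, -0.6, -1.0]
grip_width: 0.028
gripper_force: 0.0
```

Request:
apply_moves(
  commands=[
    {"offset": [0,0,0],"turn": 0},
    {"offset": [0,0,0],"turn": 0},
  ],
)

```text
clock: 26.1
tcp_pos: [0.5794, 0.1378, 0.196]
tool_rot: [-0.026, -3.14, 0.001]
contact_force: [-0.3, -0.6, 0.1]
grip_width: 0.0281
gripper_force: 0.0
```

```bash
python3 - <<'E'
from h import *
stt();p,d,s=snap('wrist')
for o in rails('wrist',p,d,s,amin=100):print(*o)
plan((578.3,138,75,88.8),(578.3,149,75,88.8))
E
```

```text
t 26.1 [579.4 137.8 196. ] yaw 89.05 tilt [-0.001 -0.001 -1.   ] w 28.1 F [-0.3 -0.6  0.1]
[577.1 135.6] [11.4 59.3] ax 179.1 z 98.7 mean [575.8 135.8]
off [0.09, 0.12, 12.12] turn 0.2 rows>= 3
off [0.11, 1.22, 12.12] turn 0.2 rows>= 3
```

Request:
apply_moves(
  commands=[
    {"offset": [0.1,-0.1,4],"turn": 0.2},
    {"offset": [0.1,-0.1,8],"turn": 0.2},
    {"offset": [0.1,-0.1,12.4],"turn": 0.2},
    {"offset": [0.1,-0.1,12.4],"turn": 0.2},
    {"offset": [0.1,0.4,12.4],"turn": 0.2},
    {"offset": [0.1,0.9,12.4],"turn": 0.2},
    {"offset": [0.1,1.2,12.4],"turn": 0.2},
    {"offset": [0.1,1.2,12.4],"turn": 0.2},
  ],
)

```text
clock: 26.95
tcp_pos: [0.58, 0.1503, 0.0747]
tool_rot: [0.033, 3.138, 0.001]
contact_force: [0.5, 0.3, 0.3]
grip_width: 0.028
gripper_force: 0.0
```

Request:
apply_moves(
  commands=[
    {"offset": [0,0,0],"turn": 0},
    {"offset": [0,0,0],"turn": 0},
    {"offset": [0,0,0],"turn": 0},
    {"offset": [0,0,0],"turn": 0},
    {"offset": [0,0,0],"turn": 0},
  ],
  fingers=1,
)

```text
clock: 27.45
tcp_pos: [0.5796, 0.1498, 0.0739]
tool_rot: [0.034, 3.14, 0.001]
contact_force: [-0.2, 1.1, 7.5]
grip_width: 0.0108
gripper_force: 59.9
```

```bash
python3 prof.py
```

```text
t 27.4 [579.6 149.8  73.9] yaw 88.76 tilt [ 0.002  0.001 -1.   ] w 10.8 F [-0.2  1.1  7.5]
rail slope 0.0 top at 0 25.9 y -0.9
```

Request:
apply_moves(
  commands=[
    {"offset": [0,0,-1],"turn": 0},
    {"offset": [0,0,-3],"turn": 0},
    {"offset": [0,0,-6],"turn": 0},
    {"offset": [0,0,-9],"turn": 0},
    {"offset": [0,0,-12.5],"turn": 0},
    {"offset": [2,-3,-12.8],"turn": -0.3},
    {"offset": [4,-7,-12.8],"turn": -0.6},
    {"offset": [5.5,-11,-12.8],"turn": -1},
  ],
)

```text
clock: 28.3
tcp_pos: [0.5203, 0.0399, 0.2013]
tool_rot: [-0.004, -3.142, 0.0]
contact_force: [0.3, -0.2, -1.6]
grip_width: 0.0109
gripper_force: 58.8
```

Request:
apply_moves(
  commands=[
    {"offset": [0,-5,0],"turn": 0},
    {"offset": [0,-10,0],"turn": 0},
    {"offset": [-0.5,-15,0],"turn": 0},
    {"offset": [-1.5,-20,0],"turn": 0},
    {"offset": [-3,-24.5,0],"turn": 0},
    {"offset": [-5,-28.5,0],"turn": 0},
    {"offset": [-6.5,-31.5,0],"turn": 0},
    {"offset": [-6.9,-32.6,1.5],"turn": 0},
  ],
)

```text
clock: 29.1
tcp_pos: [0.5906, -0.2895, 0.187]
tool_rot: [0.011, 3.138, -0.005]
contact_force: [0.1, -0.6, -1.7]
grip_width: 0.0108
gripper_force: 58.8
```

Request:
apply_moves(
  commands=[
    {"offset": [0,0,2],"turn": 0},
    {"offset": [0,0,3.5],"turn": 0},
    {"offset": [0,0,3.5],"turn": 0},
    {"offset": [0,0,3.5],"turn": 0},
  ],
)

```text
clock: 29.5
tcp_pos: [0.5891, -0.2849, 0.1507]
tool_rot: [-0.006, -3.141, -0.001]
contact_force: [0.2, -0.1, -0.5]
grip_width: 0.0108
gripper_force: 58.8
```

```bash
cat > fit.py <<'E'
from prof import *
P,p,k,b=prof()
h=cv2.cvtColor(p,cv2.COLOR_RGB2HSV)
G=cv2.inRange(h,(50,70,15),(92,255,255))>0
m=G&(abs(P[...,1])<8)&(P[...,2]>-95)
for v in np.flatnonzero(m.any(1))[:40:5]: print(v,np.nanmedian(P[v][m[v]],0).round(1),end=' ; ')
B=cv2.inRange(h,(105,110,40),(128,255,255))>0
z=np.load('wrist.npz');tp,tr=z['tp'],z['tr']
vs=int(proj('wrist',np.array([[.541,tp[1],.062]]),tp,tr)[0,1])
for v in range(vs-8,vs+8,3):
    bb=np.flatnonzero(B[v]);
    print(v,[(round((ray('wrist',(bb[i]+bb[i+1])/2,v,.062,tp,tr)[1]*1000),1),bb[i+1]-bb[i]) for i in range(len(bb)-1) if bb[i+1]-bb[i]>4])
E
python3 fit.py
```

```text
t 29.5 [ 589.1 -284.9  150.7] yaw 89.79 tilt [-0.001  0.001 -1.   ] w 10.8 F [ 0.2 -0.1 -0.5]
rail slope -0.002 top at 0 25.8 y -0.9
128 [-56.8   0.2 -57.5] ; 133 [-56.7   0.2 -37.1] ; 138 [-56.7   0.1 -19.2] ; 143 [-56.8  -0.5  -4.4] ; 148 [-56.7  -0.5   7.7] ; 153 [-54.9  -0.5  10. ] ; 158 [-52.5  -0.5   9.8] ; 163 [-50.3  -0.7  10. ] ; 125 []
128 [(np.float64(-286.1), np.int64(10)), (np.float64(-213.5), np.int64(9)), (np.float64(-140.4), np.int64(7))]
131 [(np.float64(-286.1), np.int64(10)), (np.float64(-210.9), np.int64(15)), (np.float64(-136.5), np.int64(18))]
134 [(np.float64(-286.1), np.int64(10)), (np.float64(-251.3), np.int64(6)), (np.float64(-209.2), np.int64(19)), (np.float64(-132.2), np.int64(30))]
137 [(np.float64(-286.2), np.int64(10)), (np.float64(-250.4), np.int64(8)), (np.float64(-209.7), np.int64(19)), (np.float64(-132.0), np.int64(29))]
140 [(np.float64(-304.5), np.int64(11)), (np.float64(-285.8), np.int64(17)), (np.float64(-249.6), np.int64(14)), (np.float64(-210.2), np.int64(21)), (np.float64(-176.3), np.int64(14)), (np.float64(-133.1), np.int64(31))]
```

Request:
apply_moves(
  commands=[
    {"offset": [-0.4,-0.14,0.5],"turn": 0},
    {"offset": [-0.4,-0.14,1],"turn": 0},
    {"offset": [-0.4,-0.14,1.5],"turn": 0},
    {"offset": [-0.4,-0.14,1.9],"turn": 0},
    {"offset": [-0.4,-0.14,2.4],"turn": 0},
    {"offset": [-0.4,-0.14,3.2],"turn": 0},
    {"offset": [-0.4,-0.14,3.9],"turn": 0},
    {"offset": [-0.4,-0.14,3.9],"turn": 0},
  ],
)

```text
clock: 30.35
tcp_pos: [0.593, -0.2867, 0.1103]
tool_rot: [-0.007, -3.14, -0.002]
contact_force: [0.4, 0.0, -1.2]
grip_width: 0.0111
gripper_force: 58.8
```

```bash
python3 prof.py
```

```text
t 30.4 [ 593.  -286.7  110.3] yaw 89.76 tilt [-0.001  0.001 -1.   ] w 11.1 F [ 0.4  0.  -1.2]
rail slope 0.0 top at 0 25.8 y -0.9
```

Request:
apply_moves(
  commands=[
    {"offset": [0,0,1.2],"turn": 0},
    {"offset": [0,0,2.3],"turn": 0},
    {"offset": [0,0,3.3],"turn": 0},
    {"offset": [0,0,3.7],"turn": 0},
    {"offset": [0,0,4],"turn": 0},
    {"offset": [0,0,4],"turn": 0},
  ],
)

```text
clock: 31.0
tcp_pos: [0.5932, -0.2871, 0.0739]
tool_rot: [0.006, 3.141, -0.001]
contact_force: [-6.3, 1.9, 13.1]
grip_width: 0.0111
gripper_force: 61.1
```

```bash
python3 prof.py
```

```text
t 31.0 [ 593.2 -287.1   73.9] yaw 89.76 tilt [ 0.    -0.001 -1.   ] w 11.1 F [-6.3  1.9 13.1]
rail slope 0.0 top at 0 25.9 y -0.9
```

All three cards are seated. Now I release and shut the bail, coming round behind the crossbar with closed fingers.

Request:
apply_moves(
  commands=[
    {"offset": [0,0,-0.1],"turn": 0},
    {"offset": [0,0,-0.1],"turn": 0},
    {"offset": [0,0,-0.1],"turn": 0},
    {"offset": [0,0,-0.5],"turn": 0},
    {"offset": [0,0,-5],"turn": 0},
    {"offset": [0,0,-10],"turn": 0},
    {"offset": [0,0,-15],"turn": 0},
    {"offset": [0,2.5,-19],"turn": 0},
  ],
  fingers=0.67,
)

```text
clock: 31.85
tcp_pos: [0.5933, -0.2644, 0.2648]
tool_rot: [0.012, 3.139, -0.004]
contact_force: [0.5, 0.7, 0.3]
grip_width: 0.0282
gripper_force: 0.0
```

Request:
apply_moves(
  commands=[
    {"offset": [-4,2,-1],"turn": 0},
    {"offset": [-8,3,-1],"turn": 0},
    {"offset": [-12,3.1,-1],"turn": 0},
    {"offset": [-12.8,3.1,-1],"turn": 0},
    {"offset": [-12.8,3.1,-1],"turn": 0},
  ],
  fingers=1,
)

```text
clock: 32.35
tcp_pos: [0.7226, -0.2309, 0.2693]
tool_rot: [-0.004, -3.14, -0.002]
contact_force: [0.6, 0.2, 0.5]
grip_width: 0.0001
gripper_force: 0.0
```

```bash
python3 - <<'E'
from h import *
stt()
p,d,s=snap('side')
P=cloud('side',d);b=blobs(p,(0,150,80),(5,255,255),10)
for m,st,ce in b: print(st,*rect(P,m))
cv2.imwrite('pics/s3.png',cv2.resize(p[60:320,200:460],(600,600))[:,:,::-1])
plan((722,-231,262,90),(722,-231,155,90))
E
```

```text
t 32.4 [ 722.6 -230.9  269.3] yaw 89.84 tilt [-0.002  0.001 -1.   ] w 0.1 F [0.6 0.2 0.5]
[294 153  17   9  29] [663.6   2.2] [72.6  4. ] 7.0 187.4
[347 185  14  10  45] [ 677.5 -212.3] [46.6  6. ] 88.1 184.5
off [-0.03, 0.03, 0.84] turn -0.2 rows>= 1
off [-0.05, 0.03, 11.54] turn -0.2 rows>= 3
```

View pics/s3.png

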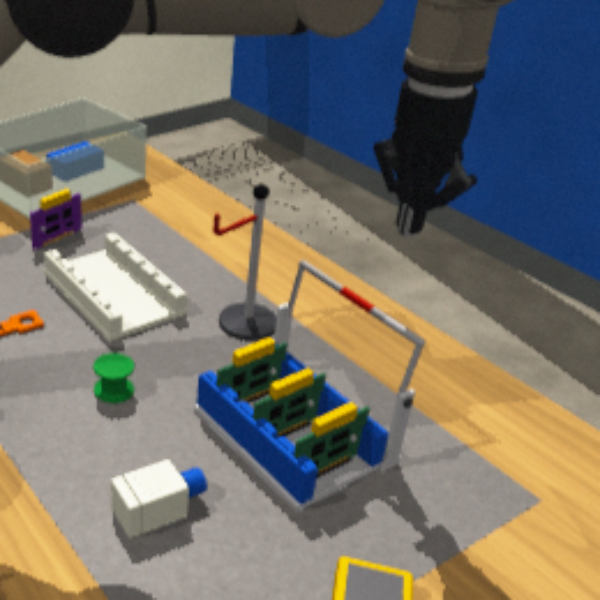

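Request:
apply_moves(
  commands=[
    {"offset": [0,0,5],"turn": 0},
    {"offset": [0,0,10],"turn": 0},
    {"offset": [0,0,11.9],"turn": 0},
    {"offset": [2,0,11.9],"turn": 0},
    {"offset": [4,0,11.9],"turn": 0},
    {"offset": [6,0,11.9],"turn": 0},
    {"offset": [7.6,0,12.3],"turn": 0},
    {"offset": [8.9,0,12.8],"turn": 0},
  ],
)

```text
clock: 33.2
tcp_pos: [0.6316, -0.2315, 0.1452]
tool_rot: [0.008, 3.138, -0.001]
contact_force: [7.1, 0.1, -5.0]
grip_width: -0.0002
gripper_force: 3.4
```

Request:
apply_moves(
  commands=[
    {"offset": [0.8,0,0.5],"turn": 0},
    {"offset": [0.8,0,0.5],"turn": 0},
    {"offset": [0.3,0,-3],"turn": 0},
    {"offset": [0.3,0,-7],"turn": 0},
    {"offset": [2.5,0,-7],"turn": 0},
    {"offset": [3.2,0,-7],"turn": 0},
    {"offset": [3.2,0,-6],"turn": 0},
  ],
)

```text
clock: 33.9
tcp_pos: [0.5996, -0.2314, 0.2053]
tool_rot: [0.009, 3.139, -0.002]
contact_force: [1.3, 0.7, 0.9]
grip_width: -0.0001
gripper_force: 0.0
```

```bash
python3 - <<'E'
from h import *
stt()
p,d,s=snap('side')
P=cloud('side',d);b=blobs(p,(0,150,80),(5,255,255),10)
for m,st,ce in b: print(st,*rect(P,m))
plan((596,-231,170,89.8))
E
```

```text
t 33.9 [ 599.6 -231.4  205.3] yaw 89.69 tilt [ 0.002 -0.001 -1.   ] w -0.1 F [1.3 0.7 0.9]
[293 153  18   9  30] [664.2   1.1] [75.7  5.7] 7.7 188.0
[326 201  14  11  54] [ 604.6 -213.1] [47.9  9.5] 88.0 155.8
off [0.3, -0.02, 3.18] turn -0.1 rows>= 1
```

Request:
apply_moves(
  commands=[
    {"offset": [-0.2,0,3],"turn": 0},
    {"offset": [-0.2,0,5],"turn": 0},
    {"offset": [0.1,0,6.3],"turn": 0},
    {"offset": [0.4,0,7.6],"turn": 0},
    {"offset": [0.6,0,8.6],"turn": 0},
    {"offset": [0.6,0,9.2],"turn": 0},
    {"offset": [0.6,0,9.5],"turn": 0},
    {"offset": [0.6,0,9.5],"turn": 0},
  ],
)

```text
clock: 34.75
tcp_pos: [0.5938, -0.2307, 0.1114]
tool_rot: [-0.006, -3.141, -0.0]
contact_force: [-11.3, 4.3, 22.0]
grip_width: 0.0002
gripper_force: 10.3
```

```bash
python3 - <<'E'
from h import *
stt()
p,d,s=snap('side')
P=cloud('side',d);b=blobs(p,(0,150,80),(5,255,255),10)
for m,st,ce in b: print(st,*rect(P,m))
E
```

```text
t 34.8 [ 593.8 -230.7  111.4] yaw 89.77 tilt [-0.001  0.    -1.   ] w 0.2 F [-11.3   4.3  22. ]
[293 153  18   9  38] [663.8   1.5] [78.3  7.3] 6.0 187.9
[320 215   8   8  25] [ 588.8 -202.3] [29.2  5.2] 86.1 110.6
```

Request:
apply_moves(
  commands=[
    {"offset": [0,0,-5],"turn": 0},
    {"offset": [0,0,-10],"turn": 0},
    {"offset": [3,0,-14],"turn": 0},
    {"offset": [8,0.1,-14],"turn": 0},
    {"offset": [13,0.2,-14],"turn": 0},
    {"offset": [18,0.3,-14],"turn": 0},
    {"offset": [19,0.3,-14],"turn": 0},
    {"offset": [19,0.3,-14],"turn": 0},
  ],
  fingers=0,
)

```text
clock: 35.6
tcp_pos: [0.4037, -0.2274, 0.2492]
tool_rot: [0.009, 3.141, -0.001]
contact_force: [0.2, -0.2, 0.6]
grip_width: 0.0853
gripper_force: 0.0
```

```bash
python3 - <<'E'
from h import *
stt()
p,d,s=snap('wrist');P=cloud('wrist',d,s['tcp_pos'],s['tool_rot'])
for m,st,ce in blobs(p,(105,150,50),(125,255,255),150): print('cap',st,*rect(P,m))
h=cv2.cvtColor(p,cv2.COLOR_RGB2HSV)
m=(h[...,1]<70)&(h[...,2]>120)&(P[...,2]>.04)&(P[...,2]<.06)&(P[...,0]<.5)
k,l,st,ce=cv2.connectedComponentsWithStats(m.astype(np.uint8))
for i in range(1,k):
    if st[i,4]>300: print('body',st[i],*rect(P,l==i))
cv2.imwrite('pics/w6.png',p[:,:,::-1])
E
```

```text
t 35.6 [ 403.7 -227.4  249.2] yaw 89.66 tilt [ 0.001 -0.    -1.   ] w 85.3 F [ 0.2 -0.2  0.6]
cap [243 171  22  20 341] [ 434.3 -231.5] [26.5 22.6] 83.0 38.1
cap [ 191  240  152   31 4227] [ 520.1 -201.6] [149.3 199.8] 45.9 52.5
cap [219 304  44  16 617] [ 645.6 -252.4] [63.3 14. ] 89.4 32.0
cap [276 304  41  16 555] [ 646.  -171.8] [58.4 12.9] 89.1 32.1
cap [217 331  47   5 189] [ 651.1 -252.8] [65.3  9.5] 89.3 61.8
cap [276 331  44   5 174] [ 651. -172.] [ 8.2 59.7] 0.6 61.9
body [ 235  103   49   69 2778] [ 381.2 -225.8] [49.5 78.6] 83.6 49.8
```

View pics/w6.png

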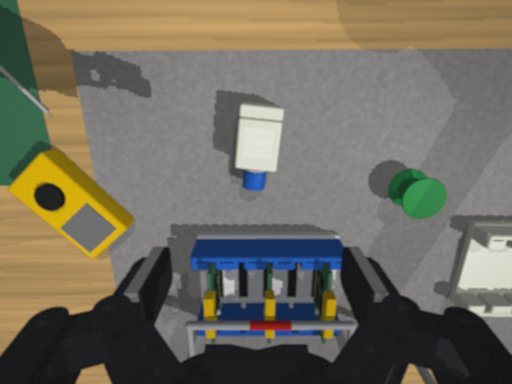

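Bail is shut over the three cards. The bottle's cap is at (254,180). Its axis lies about -6° from x, so I'll pinch the end of the cap so it can pivot.

```bash
python3 - <<'E'
from h import *
stt();plan((448.3,-232.5,120,83.7),(448.3,-232.5,9,83.7))
E
```

```text
t 35.6 [ 405.1 -227.6  249.2] yaw 89.7 tilt [ 0.002 -0.001 -1.   ] w 85.3 F [ 0.  -0.2 -0.4]
off [-4.3, -0.45, 12.93] turn 6.0 rows>= 3
off [-4.29, -0.44, 24.03] turn 6.0 rows>= 5
```

Request:
apply_moves(
  commands=[
    {"offset": [-2,-0.2,5],"turn": 3},
    {"offset": [-4.3,-0.4,9],"turn": 6},
    {"offset": [-4.3,-0.4,13],"turn": 6},
    {"offset": [-4.3,-0.4,17],"turn": 6},
    {"offset": [-4.3,-0.4,21],"turn": 6},
    {"offset": [-4.3,-0.4,24],"turn": 6},
    {"offset": [-4.3,-0.4,24],"turn": 6},
  ],
  fingers=0.3,
)

```text
clock: 36.35
tcp_pos: [0.4467, -0.2297, 0.0044]
tool_rot: [-0.17, -3.131, -0.007]
contact_force: [-0.1, -0.5, -0.2]
grip_width: 0.0598
gripper_force: 0.0
```

```bash
python3 - <<'E'
from h import *
stt();plan((448.3,-232.5,8,83.7))
E
```

```text
t 36.4 [ 446.7 -229.7    4.4] yaw 83.8 tilt [-0.006  0.005 -1.   ] w 59.8 F [-0.1 -0.5 -0.2]
off [-0.18, -0.26, -0.36] turn 0.1 rows>= 1
```

Request:
apply_moves(
  commands=[
    {"offset": [0,0,0],"turn": 0},
    {"offset": [0,0,0],"turn": 0},
    {"offset": [0,0,0],"turn": 0},
    {"offset": [0,0,0],"turn": 0},
    {"offset": [0,0,0],"turn": 0},
  ],
  fingers=1,
)

```text
clock: 36.85
tcp_pos: [0.4492, -0.2322, 0.0103]
tool_rot: [0.171, 3.133, -0.003]
contact_force: [3.1, 0.8, 6.3]
grip_width: 0.0272
gripper_force: 59.1
```

```bash
python3 - <<'E'
from h import *
stt()
for a in range(10,96,10):
    x=103*np.cos(np.radians(a))-25*np.sin(np.radians(a))-103; z=103*np.sin(np.radians(a))+25*np.cos(np.radians(a))-25
    print(a,'tx',round(-x/10,2),'tz',round(-z/10,2))
E
```

```text
t 36.9 [ 449.2 -232.2   10.3] yaw 83.74 tilt [ 0.004 -0.002 -1.   ] w 27.2 F [3.1 0.8 6.3]
10 tx 0.59 tz -1.75
20 tx 1.48 tz -3.37
30 tx 2.63 tz -4.82
40 tx 4.02 tz -6.04
50 tx 5.59 tz -7.0
60 tx 7.32 tz -7.67
70 tx 9.13 tz -8.03
80 tx 10.97 tz -8.08
90 tx 12.8 tz -7.8
```

Gripped. Now I lift along the arc, with the first part slow.

Request:
apply_moves(
  commands=[
    {"offset": [0.3,0,-0.9],"turn": 0},
    {"offset": [0.6,0,-1.8],"turn": 0},
    {"offset": [1,0,-2.6],"turn": 0},
    {"offset": [1.5,0,-3.4],"turn": 0},
    {"offset": [2.0,0,-4.1],"turn": 0},
    {"offset": [2.6,0,-4.8],"turn": 0},
    {"offset": [3.3,0,-5.4],"turn": 0},
    {"offset": [4,0,-6],"turn": 0},
  ],
)

```text
clock: 37.65
tcp_pos: [0.4071, -0.2269, 0.0692]
tool_rot: [-0.171, -3.137, -0.0]
contact_force: [0.2, 0.5, -1.4]
grip_width: 0.0273
gripper_force: 59.1
```

```bash
python3 - <<'E'
from h import *
stt();p,d,s=snap('side');q=p[190:330,180:380];a=cv2.resize(q,None,fx=3,fy=3)
p,d,s=snap('wrist');b=cv2.resize(p,(560,420))
cv2.imwrite('pics/s4.png',cv2.resize(cv2.hconcat([a,b[:, 100:460]]),(800,350))[:,:,::-1])
E
```

```text
t 37.6 [ 407.1 -226.9   69.2] yaw 83.76 tilt [-0.  0. -1.] w 27.3 F [ 0.2  0.5 -1.4]
```

View pics/s4.png

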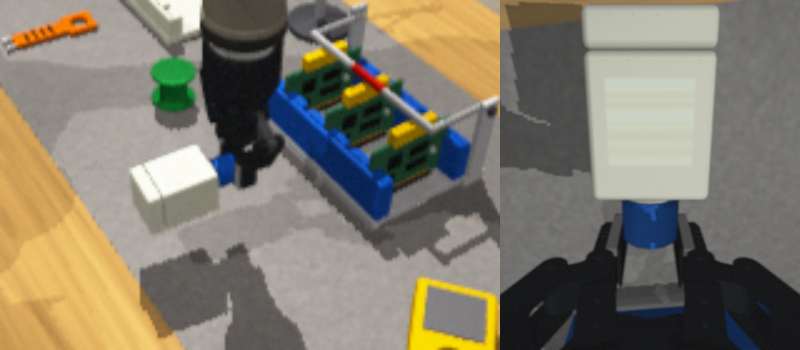

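Left: the bottle came up still horizontal, because the full grip holds its pitch (body about (180,185), cap (222,170)). I'll raise it, then ease the finger closure so the grip force drops and gravity swings the base down.

Request:
apply_moves(
  commands=[
    {"offset": [0,0,-2],"turn": 0},
    {"offset": [0,0,-4.5],"turn": 0},
    {"offset": [0,0,-5],"turn": 0},
    {"offset": [0,0,-5],"turn": 0},
  ],
  fingers=0.72,
)

```text
clock: 38.15
tcp_pos: [0.4082, -0.2273, 0.119]
tool_rot: [0.171, 3.135, -0.001]
contact_force: [0.8, 0.6, -1.7]
grip_width: 0.0273
gripper_force: 59.2
```

```bash
cat > bot.py <<'E'
from h import *
stt();p,d,s=snap('side');P=cloud('side',d)
h=cv2.cvtColor(p,cv2.COLOR_RGB2HSV)
tp=s['tcp_pos']
m=(h[...,1]<75)&(h[...,2]>115)&(abs(P[...,0]-tp[0])<.13)&(abs(P[...,1]-tp[1])<.06)&(P[...,2]>.012)
X=P[m]*1000
print('F',s['gripper_force'],'n',m.sum(),'x',np.percentile(X[:,0],[2,50,98]).round(),'z',np.percentile(X[:,2],[2,50,98]).round())
E
python3 bot.py
```

```text
t 38.1 [ 408.2 -227.3  119. ] yaw 83.76 tilt [ 0.001 -0.001 -1.   ] w 27.3 F [ 0.8  0.6 -1.7]
F 59.205275774002075 n 1900 x [294. 351. 456.] z [108. 158. 561.]
```

Request:
apply_moves(
  commands=[
    {"offset": [0,0,0],"turn": 0},
    {"offset": [0,0,0],"turn": 0},
    {"offset": [0,0,0],"turn": 0},
  ],
  fingers=0.69,
)

```text
clock: 38.5
tcp_pos: [0.4075, -0.2268, 0.118]
tool_rot: [-0.171, -3.136, -0.001]
contact_force: [-0.2, -0.4, -1.8]
grip_width: 0.027
gripper_force: 59.2
```

Request:
apply_moves(
  commands=[
    {"offset": [0,0,0],"turn": 0},
    {"offset": [0,0,0],"turn": 0},
    {"offset": [0,0,0],"turn": 0},
  ],
  fingers=0.68,
)

```text
clock: 38.8
tcp_pos: [0.4078, -0.227, 0.1187]
tool_rot: [-0.171, -3.137, -0.0]
contact_force: [0.5, 1.0, -1.9]
grip_width: 0.0278
gripper_force: 50.6
```

```bash
python3 bot.py
```

```text
t 38.8 [ 407.8 -227.   118.7] yaw 83.76 tilt [-0.  0. -1.] w 27.8 F [ 0.5  1.  -1.9]
F 50.61413884162903 n 1887 x [293. 350. 451.] z [108. 157. 560.]
```

Request:
apply_moves(
  commands=[
    {"offset": [0,0,0],"turn": 0},
    {"offset": [0,0,0],"turn": 0},
  ],
  fingers=0.675,
)

```text
clock: 39.05
tcp_pos: [0.4078, -0.227, 0.1188]
tool_rot: [0.171, 3.137, 0.0]
contact_force: [1.1, 0.1, -1.2]
grip_width: 0.0284
gripper_force: 40.5
```

Request:
apply_moves(
  commands=[
    {"offset": [0,0,0],"turn": 0},
    {"offset": [0,0,0],"turn": 0},
  ],
  fingers=0.67,
)

```text
clock: 39.25
tcp_pos: [0.4078, -0.227, 0.1188]
tool_rot: [0.171, 3.137, 0.0]
contact_force: [0.7, 0.0, -1.2]
grip_width: 0.0284
gripper_force: 30.9
```

```bash
python3 bot.py
```

```text
t 39.2 [ 407.8 -227.   118.8] yaw 83.76 tilt [ 0.  0. -1.] w 28.4 F [ 0.7  0.  -1.2]
F 30.87995409965515 n 1885 x [293. 349. 451.] z [106. 157. 561.]
```

Request:
apply_moves(
  commands=[
    {"offset": [0,0,0],"turn": 0},
    {"offset": [0,0,0],"turn": 0},
    {"offset": [0,0,0],"turn": 0},
  ],
  fingers=0.665,
)

```text
clock: 39.6
tcp_pos: [0.4078, -0.227, 0.1187]
tool_rot: [0.171, 3.137, 0.0]
contact_force: [0.6, -0.4, -2.3]
grip_width: 0.0288
gripper_force: 24.9
```

Request:
apply_moves(
  commands=[
    {"offset": [0,0,0],"turn": 0},
    {"offset": [0,0,0],"turn": 0},
    {"offset": [0,0,0],"turn": 0},
  ],
  fingers=0.661,
)

```text
clock: 39.9
tcp_pos: [0.4078, -0.227, 0.1188]
tool_rot: [-0.171, -3.137, -0.0]
contact_force: [-0.5, 0.2, -2.0]
grip_width: 0.0295
gripper_force: 17.9
```

```bash
python3 bot.py
```

```text
t 39.9 [ 407.8 -227.   118.8] yaw 83.76 tilt [-0.  0. -1.] w 29.5 F [-0.5  0.2 -2. ]
F 17.897410690784454 n 1825 x [294. 362. 452.] z [ 59. 460. 560.]
```

Request:
apply_moves(
  commands=[
    {"offset": [0,0,0],"turn": 0},
    {"offset": [0,0,0],"turn": 0},
    {"offset": [0,0,0],"turn": 0},
    {"offset": [0,0,0],"turn": 0},
  ],
  fingers=0.659,
)

```text
clock: 40.35
tcp_pos: [0.4078, -0.227, 0.1187]
tool_rot: [-0.171, -3.137, -0.0]
contact_force: [0.1, 0.2, -1.5]
grip_width: 0.0292
gripper_force: 15.0
```

```bash
python3 - <<'E'
from h import *
exec(open('bot.py').read())
m&=P[...,2]<.25
X=P[m]*1000;print(np.percentile(X[:,0],[2,50,98]).round(),np.percentile(X[:,2],[2,50,98]).round())
cv2.imwrite('pics/s5.png',cv2.resize(p[130:300,180:380],None,fx=3,fy=3)[:,:,::-1])
E
```

```text
t 40.4 [ 407.8 -227.   118.7] yaw 83.76 tilt [-0.  0. -1.] w 29.2 F [ 0.1  0.2 -1.5]
F 14.995642304420471 n 1804 x [293. 365. 450.] z [ 55. 461. 561.]
[323. 355. 398.] [ 47.  94. 125.]
```

View pics/s5.png

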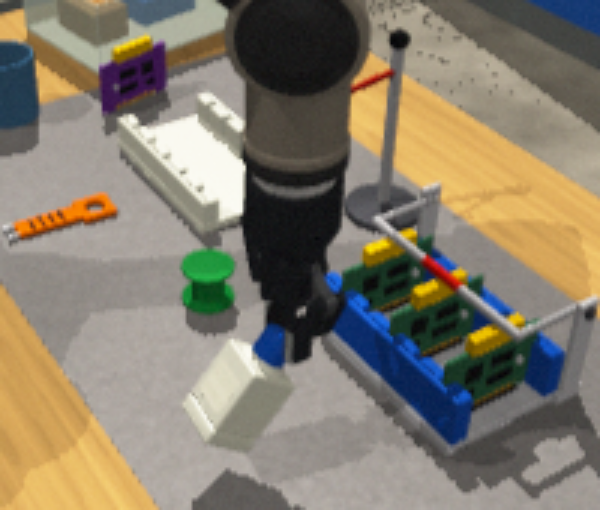

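The bottle has swung to about 45° (base at about (215,430) in the crop). I'll ease the grip further.

Request:
apply_moves(
  commands=[
    {"offset": [0,0,0],"turn": 0},
    {"offset": [0,0,0],"turn": 0},
    {"offset": [0,0,0],"turn": 0},
  ],
  fingers=0.656,
)

```text
clock: 40.7
tcp_pos: [0.4078, -0.227, 0.1187]
tool_rot: [0.171, 3.137, 0.0]
contact_force: [0.1, 0.4, -2.1]
grip_width: 0.0292
gripper_force: 10.5
```

Request:
apply_moves(
  commands=[
    {"offset": [0,0,0],"turn": 0},
    {"offset": [0,0,0],"turn": 0},
    {"offset": [0,0,0],"turn": 0},
  ],
  fingers=0.654,
)

```text
clock: 41.0
tcp_pos: [0.4078, -0.227, 0.1188]
tool_rot: [0.171, 3.137, 0.0]
contact_force: [0.2, 0.2, -1.0]
grip_width: 0.0296
gripper_force: 7.1
```

```bash
cat > bot.py <<'E'
from h import *
stt();p,d,s=snap('side');P=cloud('side',d)
h=cv2.cvtColor(p,cv2.COLOR_RGB2HSV)
m=(h[...,1]<75)&(h[...,2]>115)&(abs(P[...,0]-.38)<.1)&(abs(P[...,1]+.225)<.08)&(P[...,2]>.012)&(P[...,2]<.16)
X=P[m]*1000
w=np.linalg.svd(X-X.mean(0),full_matrices=False)[2]
print('F',round(s['gripper_force'],1),'n',m.sum(),'x',np.percentile(X[:,0],[2,50,98]).round(),'y',np.percentile(X[:,1],[2,50,98]).round(),'z',np.percentile(X[:,2],[2,50,98]).round(),'normal',w[2].round(2))
E
python3 bot.py
```

```text
t 41.0 [ 407.8 -227.   118.8] yaw 83.76 tilt [ 0.  0. -1.] w 29.6 F [ 0.2  0.2 -1. ]
F 7.1 n 783 x [345. 367. 406.] y [-252. -244. -201.] z [ 42.  84. 116.] normal [-0.69 -0.65  0.32]
```

Request:
apply_moves(
  commands=[
    {"offset": [0,0,0],"turn": 0},
    {"offset": [0,0,0],"turn": 0},
    {"offset": [0,0,0],"turn": 0},
  ],
  fingers=0.6525,
)

```text
clock: 41.35
tcp_pos: [0.4078, -0.227, 0.1188]
tool_rot: [0.171, 3.137, 0.0]
contact_force: [0.3, -0.3, -1.6]
grip_width: 0.0296
gripper_force: 4.7
```

```bash
python3 bot.py
```

```text
t 41.4 [ 407.8 -227.   118.8] yaw 83.76 tilt [ 0.  0. -1.] w 29.6 F [ 0.3 -0.3 -1.6]
F 4.7 n 722 x [362. 378. 413.] y [-253. -247. -202.] z [ 37.  80. 111.] normal [-0.72 -0.67  0.2 ]
```

Request:
apply_moves(
  commands=[
    {"offset": [0,0,0.6],"turn": 0},
    {"offset": [0,0,1.2],"turn": 0},
    {"offset": [0,0,1.8],"turn": 0},
    {"offset": [0,0,2.3],"turn": 0},
    {"offset": [0,0,2.7],"turn": 0},
    {"offset": [0,0,3.0],"turn": 0},
    {"offset": [0,0,3.2],"turn": 0},
    {"offset": [0,0,3.4],"turn": 0},
  ],
  fingers=0.654,
)

```text
clock: 42.2
tcp_pos: [0.4085, -0.2274, 0.0857]
tool_rot: [0.171, 3.135, -0.002]
contact_force: [-1.4, 2.1, 9.2]
grip_width: 0.0294
gripper_force: 7.0
```

```bash
python3 bot.py
```

```text
t 42.2 [ 408.5 -227.4   85.7] yaw 83.76 tilt [ 0.002 -0.001 -1.   ] w 29.4 F [-1.4  2.1  9.2]
F 7.0 n 650 x [361. 376. 413.] y [-253. -246. -202.] z [14. 56. 83.] normal [-0.74 -0.64  0.2 ]
```

Request:
apply_moves(
  commands=[
    {"offset": [0.3,0,-0.2],"turn": 0},
    {"offset": [0.6,0,-0.2],"turn": 0},
    {"offset": [1,0,-0.1],"turn": 0},
    {"offset": [1.4,0,0],"turn": 0},
    {"offset": [1.7,0,0],"turn": 0},
    {"offset": [1.7,0,0],"turn": 0},
  ],
)

```text
clock: 42.85
tcp_pos: [0.3904, -0.2251, 0.0846]
tool_rot: [-0.172, -3.137, -0.001]
contact_force: [0.1, 0.2, -0.7]
grip_width: 0.0294
gripper_force: 6.6
```

```bash
python3 bot.py
```

```text
t 42.9 [ 390.4 -225.1   84.6] yaw 83.74 tilt [-0.  0. -1.] w 29.4 F [ 0.1  0.2 -0.7]
F 6.6 n 620 x [348. 362. 396.] y [-251. -245. -201.] z [14. 55. 82.] normal [-0.72 -0.67  0.17]
```

Request:
apply_moves(
  commands=[
    {"offset": [0,0,0.2],"turn": 0},
    {"offset": [0,0,0.2],"turn": 0},
    {"offset": [0,0,0.2],"turn": 0},
  ],
  fingers=0.645,
)

```text
clock: 43.2
tcp_pos: [0.391, -0.2252, 0.0827]
tool_rot: [-0.171, -3.137, -0.0]
contact_force: [0.1, 0.5, 0.3]
grip_width: 0.0302
gripper_force: 0.0
```

Request:
apply_moves(
  commands=[
    {"offset": [0,0,0],"turn": 0},
    {"offset": [0,0,0],"turn": 0},
    {"offset": [0,0,0],"turn": 0},
  ],
  fingers=0.55,
)

```text
clock: 43.5
tcp_pos: [0.3909, -0.2252, 0.0828]
tool_rot: [0.171, 3.137, 0.0]
contact_force: [-0.6, 0.7, -0.1]
grip_width: 0.0384
gripper_force: 0.0
```

```bash
python3 bot.py
```

```text
t 43.5 [ 390.9 -225.2   82.8] yaw 83.76 tilt [ 0.  0. -1.] w 38.4 F [-0.6  0.7 -0.1]
F 0.0 n 566 x [345. 358. 391.] y [-251. -245. -200.] z [13. 55. 80.] normal [-0.72 -0.68  0.12]
```

Request:
apply_moves(
  commands=[
    {"offset": [0,0,0],"turn": 0},
    {"offset": [0,0,0],"turn": 0},
    {"offset": [0,0,-4],"turn": 0},
    {"offset": [0,0,-9],"turn": 0},
    {"offset": [0,0,-14],"turn": 0},
    {"offset": [0,0,-18],"turn": 0},
    {"offset": [0,0,-18],"turn": 0},
  ],
  fingers=0.2,
)

```text
clock: 44.25
tcp_pos: [0.3929, -0.2268, 0.2683]
tool_rot: [0.17, 3.128, -0.011]
contact_force: [1.0, -0.8, 0.9]
grip_width: 0.0685
gripper_force: 0.0
```

```bash
python3 bot.py; python3 - <<'E'
from h import *
p,d,s=snap('wrist');P=cloud('wrist',d,s['tcp_pos'],s['tool_rot'])
for m,st,ce in blobs(p,(105,150,50),(125,255,255),150):
    if P[m][:,0].mean()<.46: print('cap',*rect(P,m&(P[...,2]>.1)))
h=cv2.cvtColor(p,cv2.COLOR_RGB2HSV)
m=(h[...,1]<75)&(h[...,2]>115)&(abs(P[...,0]-.38)<.1)&(abs(P[...,1]+.225)<.08)&(P[...,2]>.06)&(P[...,2]<.1)
X=P[m]*1000;A=np.c_[X[:,:2],np.ones(len(X))];print('shoulder plane',np.linalg.lstsq(A,X[:,2],rcond=None)[0],*rect(P,m))
plan((400,217,265,90))
E
```

```text
t 44.2 [ 392.9 -226.8  268.3] yaw 83.77 tilt [ 0.009 -0.007 -1.   ] w 68.5 F [ 1.  -0.8  0.9]
F 0.0 n 590 x [345. 359. 392.] y [-251. -244. -201.] z [13. 56. 79.] normal [-0.67 -0.73  0.16]
shoulder plane [ 1.17688745e-02 -3.67232396e-03  6.99486332e+01] [ 372.5 -223.7] [49.4 50.1] 83.7 75.0
off [3.9, 44.06, -0.23] turn -6.2 rows>= 9
```

The bottle is standing: its shoulder plane is level at z = 75 mm. On to the puller.

Request:
apply_moves(
  commands=[
    {"offset": [0.4,4,0],"turn": -3},
    {"offset": [3.9,44,0],"turn": -6.2},
    {"offset": [3.9,44,0],"turn": -6.2},
    {"offset": [3.9,44,0],"turn": -6.2},
    {"offset": [3.9,44,0],"turn": -6.2},
    {"offset": [3.9,44,0],"turn": -6.2},
    {"offset": [3.9,44,0],"turn": -6.2},
    {"offset": [3.9,44,0],"turn": -6.2},
  ],
  fingers=0.4,
)

```text
clock: 45.15
tcp_pos: [0.3975, 0.1668, 0.261]
tool_rot: [-0.001, -3.138, 0.001]
contact_force: [1.4, -1.2, -0.2]
grip_width: 0.0509
gripper_force: 0.0
```

Request:
apply_moves(
  commands=[
    {"offset": [0.4,5,0],"turn": 0},
    {"offset": [0.4,7,0],"turn": 0},
    {"offset": [0.4,7,0],"turn": 0},
    {"offset": [0.4,7,0],"turn": 0},
  ],
)

```text
clock: 45.55
tcp_pos: [0.3941, 0.2345, 0.2611]
tool_rot: [0.001, -3.138, 0.003]
contact_force: [-0.7, -1.0, -0.0]
grip_width: 0.0512
gripper_force: 0.0
```

```bash
python3 - <<'E'
from h import *
stt()
p,d,s=snap('wrist');P=cloud('wrist',d,s['tcp_pos'],s['tool_rot']);a=(s['tcp_pos'],s['tool_rot'])
for m,st,ce in blobs(p,(5,150,90),(16,255,255),300):
    print('puller',st,*rect(P,m&(P[...,2]<.015)))
    f=cv2.morphologyEx(m.astype(np.uint8),cv2.MORPH_OPEN,np.ones((3,3),np.uint8))
    cs,hi=cv2.findContours(f,cv2.RETR_CCOMP,cv2.CHAIN_APPROX_NONE)
    for c,q in zip(cs,hi[0]):
        if q[3]>=0 and cv2.contourArea(c)>20:
            M=cv2.moments(c);print(' hole',cv2.contourArea(c),(ray('wrist',M['m10']/M['m00'],M['m01']/M['m00'],.008,*a)*1000).round(1))
    # corners of outline
    c=max(cs,key=cv2.contourArea); X=np.array([ray('wrist',u,v,.008,*a)[:2] for u,v in c[:,0]])*1000
    print(cv2.minAreaRect(X.astype(np.float32)))
z=np.load('top0.npz');P=cloud('top',z['d']);m=(cv2.inRange(cv2.cvtColor(z['p'],cv2.COLOR_RGB2HSV),(0,120,60),(6,255,255))>0)&(P[...,2]>.15)
X=P[m]*1000;print('hook top',X[np.argsort(X[:,0])][::3].round(0).tolist())
E
```

```text
t 45.5 [394.1 234.5 261.1] yaw 90.03 tilt [-0.003 -0.002 -1.   ] w 51.2 F [-0.7 -1.  -0. ]
puller [ 207  101   30   86 1642] [386.6 188. ] [ 39.9 115.2] 86.0 7.8
 hole 218.5 [423.2 185.9   8. ]
 hole 27.5 [382.4 188.8   8. ]
 hole 27.0 [370.5 190.2   8. ]
 hole 25.5 [358.6 190.9   8. ]
 hole 28.5 [346.4 189.8   8. ]
((386.4878234863281, 187.6613006591797), (39.97679138183594, 115.00588989257812), 86.86759948730469)
hook top [[625.0, -2.0, 212.0], [627.0, 0.0, 215.0], [638.0, 1.0, 189.0], [641.0, 1.0, 187.0], [646.0, -1.0, 189.0], [654.0, 4.0, 190.0], [658.0, 5.0, 185.0], [663.0, 5.0, 189.0], [666.0, 5.0, 188.0], [671.0, 2.0, 190.0], [673.0, 5.0, 191.0], [676.0, 5.0, 191.0], [680.0, 2.0, 189.0], [682.0, 2.0, 190.0], [685.0, 8.0, 188.0], [690.0, 5.0, 190.0], [694.0, 8.0, 188.0], [697.0, 11.0, 187.0], [700.0, 11.0, 185.0], [703.0, 6.0, 186.0]]
```

The puller has been knocked to y≈188 with its eye at (423,186). I'll pick it there.

```bash
python3 - <<'E'
from h import *
stt();plan((379.3,189,120,86.9),(379.3,189,1,86.9))
E
```

```text
t 45.6 [394.4 234.  261.6] yaw 89.95 tilt [-0.002 -0.001 -1.   ] w 51.5 F [ 0.7 -0.1 -0.1]
off [1.47, -4.48, 14.17] turn 3.0 rows>= 3
off [1.45, -4.46, 26.07] turn 3.0 rows>= 6
```

Request:
apply_moves(
  commands=[
    {"offset": [1.4,-4.5,4],"turn": 3},
    {"offset": [1.4,-4.5,9],"turn": 3},
    {"offset": [1.4,-4.5,14],"turn": 3},
    {"offset": [1.4,-4.5,18.5],"turn": 3},
    {"offset": [1.4,-4.5,22.5],"turn": 3},
    {"offset": [1.4,-4.5,25],"turn": 3},
    {"offset": [1.4,-4.5,25],"turn": 3},
    {"offset": [1.4,-4.5,25],"turn": 3},
  ],
  fingers=0.52,
)

```text
clock: 46.4
tcp_pos: [0.3811, 0.189, 0.0131]
tool_rot: [-0.086, -3.14, 0.0]
contact_force: [-0.1, 0.2, 0.5]
grip_width: 0.0409
gripper_force: 0.0
```

```bash
python3 - <<'E'
from h import *
stt();plan((379.3,189,1,86.9))
p,d,s=snap('wrist');P=cloud('wrist',d,s['tcp_pos'],s['tool_rot']);a=(s['tcp_pos'],s['tool_rot'])
for m,st,ce in blobs(p,(5,150,90),(16,255,255),300): print(st,*rect(P,m&(P[...,2]<.02)))
E
```

```text
t 46.4 [381.1 189.   13.1] yaw 86.86 tilt [-0.001 -0.    -1.   ] w 40.9 F [-0.1  0.2  0.5]
off [0.18, -0.01, 1.21] turn -0.0 rows>= 1
[ 223  149   67  183 8135] [386.4 188.1] [ 39.9 116.8] 86.3 7.8
```

Request:
apply_moves(
  commands=[
    {"offset": [0.2,0,0.6],"turn": 0},
    {"offset": [0.2,0,1.1],"turn": 0},
    {"offset": [0.2,0,1.2],"turn": 0},
  ],
)

```text
clock: 46.75
tcp_pos: [0.3789, 0.1901, 0.0009]
tool_rot: [0.083, 3.14, 0.0]
contact_force: [-0.1, 0.7, 0.8]
grip_width: 0.041
gripper_force: 0.0
```

Request:
apply_moves(
  commands=[
    {"offset": [0,0,0],"turn": 0},
    {"offset": [0,0,0],"turn": 0},
    {"offset": [0,0,0],"turn": 0},
    {"offset": [0,0,0],"turn": 0},
    {"offset": [0,0,0],"turn": 0},
  ],
  fingers=1,
)

```text
clock: 47.25
tcp_pos: [0.3789, 0.1902, 0.0012]
tool_rot: [0.083, 3.14, 0.0]
contact_force: [-1.3, -0.6, 5.6]
grip_width: 0.0236
gripper_force: 59.2
```

Request:
apply_moves(
  commands=[
    {"offset": [0,0,-1],"turn": 0},
    {"offset": [0,0,-4],"turn": 0},
    {"offset": [0,0,-8],"turn": 0},
    {"offset": [0,0,-12],"turn": 0},
    {"offset": [0,0,-12],"turn": 0},
  ],
)

```text
clock: 47.75
tcp_pos: [0.3818, 0.191, 0.1258]
tool_rot: [0.083, 3.131, 0.005]
contact_force: [1.1, 0.3, -0.4]
grip_width: 0.0239
gripper_force: 59.2
```

```bash
cat > pul.py <<'E'
from h import *
stt()
p,d,s=snap('wrist');P=(cloud('wrist',d,s['tcp_pos'],s['tool_rot'])-s['tcp_pos'])*1000;a=(s['tcp_pos'],s['tool_rot'])
M=Ro.from_rotvec(s['tool_rot']).as_matrix();Q=P@M   # tool frame
for m,st,ce in blobs(p,(5,150,90),(16,255,255),300):
    X=Q[m];X=X[np.isfinite(X[:,0])&(abs(X[:,2])<40)]
    A=np.c_[X[:,:2],np.ones(len(X))];c=np.linalg.lstsq(A,X[:,2],rcond=None)[0]
    for _ in range(5):
        e=abs(X[:,2]-A@c)<1.5;c=np.linalg.lstsq(A[e],X[e,2],rcond=None)[0]
    print('tool-frame plane',c.round(3),'n',e.sum(),'x',X[e,0].min().round(1),X[e,0].max().round(1))
    f=cv2.morphologyEx(m.astype(np.uint8),cv2.MORPH_CLOSE,np.ones((2,2),np.uint8))
    cs,hi=cv2.findContours(m.astype(np.uint8),cv2.RETR_CCOMP,cv2.CHAIN_APPROX_NONE)
    for k,q in zip(cs,hi[0]):
        if q[3]>=0 and cv2.contourArea(k)>100:
            mm=cv2.moments(k);u,v=mm['m10']/mm['m00'],mm['m01']/mm['m00']
            w=np.array([0,0,0.]); zz=(s['tcp_pos'][2]-c[2]/1000)
            for _ in range(4):
                w=ray('wrist',u,v,zz,*a);t=M.T@(w-s['tcp_pos'])*1000; zz=s['tcp_pos'][2]-(c[:2]@t[:2]+c[2])/1000
            print('hole area',cv2.contourArea(k),'world',(w*1000).round(1),'tool',t.round(1))
# hook
W=cloud('wrist',d,*a);h=cv2.cvtColor(p,cv2.COLOR_RGB2HSV)
m=((h[...,0]<5)|(h[...,0]>175))&(h[...,1]>150)&(h[...,2]>50)&(W[...,2]>.17)&(W[...,2]<.23)&(W[...,0]>.6)&(abs(W[...,1])<.06)
X=W[m]*1000
if len(X)>10:
    l=X[(X[:,2]<195)];t=X[X[:,2]>203]
    k=np.polyfit(l[:,0],l[:,1],1);print('hook n',len(X),'x',X[:,0].min().round(1),X[:,0].max().round(1),'yaw',np.degrees(np.arctan(k[0])).round(1),'y at 630,680',np.polyval(k,[630,680]).round(1),'z',np.median(l[:,2]).round(1),'tip',np.median(t,0).round(1) if len(t) else None,len(t))
E
python3 pul.py; python3 -c "
from h import *
plan((530,0,262,96.5))"
```

```text
t 47.8 [381.8 191.  125.8] yaw 86.98 tilt [ 0.01   0.003 -1.   ] w 23.9 F [ 1.1  0.3 -0.4]
tool-frame plane [ 1.000e-03  0.000e+00 -6.489e+00] n 7598 x -64.7 50.7
hole area 823.5 world [424.5 188.  132.3] tool [-42.9  -0.7  -6.1]
hole area 239.5 world [385.2 190.1 132.3] tool [-3.5 -0.7 -6.5]
hole area 280.0 world [373.1 190.7 132.2] tool [ 8.6 -0.8 -6.6]
hole area 286.0 world [361.2 191.4 132.2] tool [20.5 -0.7 -6.7]
hole area 287.5 world [349.  191.9 132.2] tool [32.7 -0.8 -6.8]
off [-16.03, -18.21, -13.79] turn -9.5 rows>= 6
```

Request:
apply_moves(
  commands=[
    {"offset": [-2,-2,-3.5],"turn": -2},
    {"offset": [-4.5,-5,-7],"turn": -4},
    {"offset": [-8,-9,-10],"turn": -6},
    {"offset": [-12,-12,-13],"turn": -8},
    {"offset": [-14.5,-16,-13.8],"turn": -9.5},
    {"offset": [-16,-18.2,-13.8],"turn": -9.5},
    {"offset": [-16,-18.2,-13.8],"turn": -9.5},
    {"offset": [-16,-18.2,-13.8],"turn": -9.5},
  ],
)

```text
clock: 48.6
tcp_pos: [0.5284, -0.0007, 0.2571]
tool_rot: [0.174, -3.134, -0.002]
contact_force: [-1.0, 0.2, -1.4]
grip_width: 0.0238
gripper_force: 59.2
```

```bash
python3 pul.py
```

```text
t 48.6 [528.4  -0.7 257.1] yaw 96.34 tilt [-0.003  0.001 -1.   ] w 23.8 F [-1.   0.2 -1.4]
tool-frame plane [ 1.000e-03  1.000e-03 -6.472e+00] n 7436 x -64.3 50.7
hole area 838.0 world [571.4   3.3 263.6] tool [-43.2  -0.7  -6.6]
hole area 261.5 world [ 5.317e+02 -5.000e-01  2.636e+02] tool [-3.3 -0.1 -6.5]
hole area 305.0 world [520.1  -2.2 263.6] tool [ 8.5 -0.5 -6.4]
hole area 340.5 world [507.9  -3.6 263.6] tool [20.7 -0.6 -6.4]
hole area 337.0 world [496.1  -5.  263.6] tool [32.6 -0.7 -6.3]
hook n 108 x 624.2 650.8 yaw 7.9 y at 630,680 [2.3 9.2] z 188.3 tip [ 6.252e+02 -5.000e-01  2.069e+02] 49
```

```bash
python3 -c "
from h import *
stt();plan((585,-4.3,257,96.4),(585,-4.3,193,96.4))"
```

```text
t 48.6 [5.280e+02 2.000e-01 2.573e+02] yaw 96.43 tilt [-0.003  0.001 -1.   ] w 24.0 F [ 0.6 -0.  -1.2]
off [-5.61, -1.09, 0.01] turn 0.0 rows>= 2
off [-5.63, -1.09, 6.41] turn 0.0 rows>= 2
```

Request:
apply_moves(
  commands=[
    {"offset": [-3,-0.6,0],"turn": 0},
    {"offset": [-5.6,-1.1,0],"turn": 0},
    {"offset": [-5.6,-1.1,0],"turn": 0},
    {"offset": [-5.6,-1.1,1],"turn": 0},
    {"offset": [-5.6,-1.1,2],"turn": 0},
    {"offset": [-5.6,-1.1,2],"turn": 0},
  ],
)

```text
clock: 49.25
tcp_pos: [0.5839, -0.004, 0.2366]
tool_rot: [0.178, -3.132, -0.002]
contact_force: [0.5, -0.5, -1.0]
grip_width: 0.024
gripper_force: 59.2
```

```bash
python3 pul.py; python3 - <<'E'
from h import *
p,d,s=snap('side');p2=np.load('wrist.npz')['p']
P=cloud('side',d);h=cv2.cvtColor(p,cv2.COLOR_RGB2HSV)
m=((h[...,0]<4)|(h[...,0]>176))&(h[...,1]>150)&(P[...,2]>.17)&(P[...,2]<.23)&(abs(P[...,1])<.06)&(P[...,0]>.6)
X=P[m]*1000;print(X[np.argsort(X[:,2])][::2].round().tolist())
a=cv2.resize(p[110:200,250:350],(400,360));b=cv2.resize(p2[170:290,190:324],(400,360))
cv2.imwrite('pics/f.png',cv2.hconcat([a,b])[:,:,::-1])
E
```

```text
t 49.2 [583.9  -4.  236.6] yaw 96.5 tilt [-0.004  0.001 -1.   ] w 24.0 F [ 0.5 -0.5 -1. ]
tool-frame plane [ 1.000e-03  0.000e+00 -6.455e+00] n 7422 x -64.5 50.7
hole area 866.5 world [627.   -0.  243.1] tool [-43.3  -0.9  -6.7]
hole area 260.5 world [587.2  -3.8 243.1] tool [-3.2 -0.2 -6.5]
hole area 303.0 world [575.6  -5.5 243.1] tool [ 8.5 -0.5 -6.4]
hole area 341.5 world [563.4  -7.  243.1] tool [20.7 -0.6 -6.3]
hole area 337.0 world [551.7  -8.4 243. ] tool [32.5 -0.7 -6.3]
hook n 169 x 663.9 685.7 yaw 7.9 y at 630,680 [-0.3  6.7] z 188.5 tip None 0
[[662.0, 4.0, 184.0], [701.0, 7.0, 186.0], [651.0, -1.0, 186.0], [697.0, 8.0, 187.0], [690.0, 4.0, 187.0], [665.0, 3.0, 187.0], [645.0, -2.0, 188.0], [626.0, -2.0, 190.0], [699.0, 5.0, 191.0], [626.0, -1.0, 193.0], [623.0, -4.0, 203.0], [624.0, -3.0, 209.0]]
```

View pics/f.png

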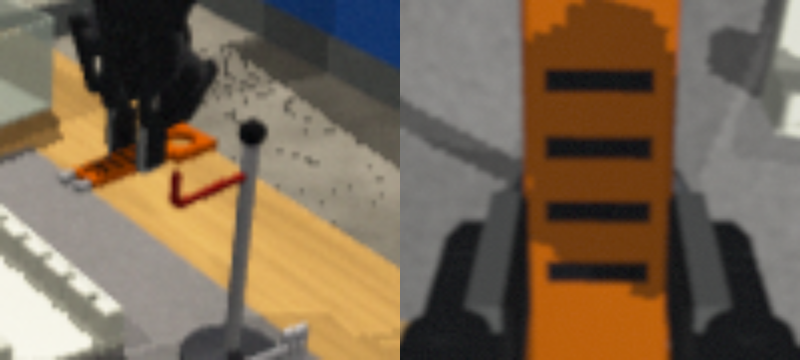

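Side crop: the puller's eye at (188,140) is above the hook tip at (177,176), but slightly right of it. I'll check that numerically before lowering.

```bash
python3 - <<'E'
from h import *
z=np.load('side.npz');p=z['p'];h=cv2.cvtColor(p,cv2.COLOR_RGB2HSV)
print('proj hole',proj('side',np.array([[.627,.0009,.2391],[.584,-.004,.2391]])).round(1),'proj tip',proj('side',np.array([[.627,-.001,.216],[.627,-.001,.185]])).round(1))
m=((h[...,0]<4)|(h[...,0]>176))&(h[...,1]>130)
for v in range(148,166):
    u=np.flatnonzero(m[v,285:320])+285
    if len(u): print(v,u.min(),u.max(),end=' | ')
o=cv2.inRange(h,(5,150,70),(16,255,255))
print()
for v in range(138,152): print(v,''.join('#' if x else '.' for x in o[v,265:310]))
E
```

```text
proj hole [[293.7 145.4]
 [283.  149.5]] proj tip [[293.6 152.4]
 [293.  161.2]]
153 310 310 | 154 293 310 | 155 293 310 | 156 293 305 | 157 293 303 | 158 293 301 | 159 293 299 | 160 293 297 | 
138 .............................................
139 .............................................
140 ..............................#..............
141 ............................####.............
142 ...........................########..........
143 ...........................#########.........
144 ...........................###########.......
145 ..........................###...#######......
146 ..................#.......#############......
147 ................##........#############......
148 .............#..###.......##########.........
149 ..........##.###.##.......########...........
150 ......#######.###.........#.###..............
151 ...######..########..........................
```

```bash
python3 - <<'E'
from h import *
a=np.radians(6.5);e=np.array([np.cos(a),np.sin(a),0]);f=np.array([-np.sin(a),np.cos(a),0])
c=np.array([.627,.0009,.243])
print(proj('side',np.array([c+.02*(i*e+j*f) for i,j in((1,1),(1,-1),(-1,-1),(-1,1))])).round(1))
z=np.load('side.npz');h=cv2.cvtColor(z['p'],cv2.COLOR_RGB2HSV);P=cloud('side',z['d'])
m=(cv2.inRange(h,(5,150,70),(16,255,255))>0)&(P[...,2]>.2)
X=P[m]*1000;X=X[X[:,0]>600];print(X.min(0),X.max(0),rect(P,m&(P[...,0]>.6)))
E
```

```text
[[294.  140.1]
 [303.2 144.8]
 [293.5 148.6]
 [284.4 143.7]]
[608.79991328 -24.52106604 200.3729729 ] [649.13856306  19.22346028 246.77810883] (array([628. ,  -2.2]), array([43. , 40.4]), 6.2, np.float64(242.9))
```

The eye is centred over the tip to within about 2 mm, so I'm lowering.

Request:
apply_moves(
  commands=[
    {"offset": [0,0,1],"turn": 0},
    {"offset": [0,0,2],"turn": 0},
    {"offset": [0,0,3],"turn": 0},
    {"offset": [0,0,3.8],"turn": 0},
    {"offset": [0,0,4.2],"turn": 0},
    {"offset": [0,0,4.2],"turn": 0},
  ],
)

```text
clock: 49.95
tcp_pos: [0.5855, -0.0048, 0.1959]
tool_rot: [0.177, -3.135, -0.001]
contact_force: [0.2, -0.5, -1.6]
grip_width: 0.0241
gripper_force: 59.3
```

```bash
python3 - <<'E'
from h import *
stt();z=snap('side');P=cloud('side',z[1]);h=cv2.cvtColor(z[0],cv2.COLOR_RGB2HSV)
m=(cv2.inRange(h,(5,150,70),(16,255,255))>0)
for v in range(143,170):print(v,''.join('R' if ((h[v,u,0]<4 or h[v,u,0]>176) and h[v,u,1]>130) else '#' if m[v,u] else '.' for u in range(265,315)))
E
```

```text
t 50.0 [585.5  -4.8 195.9] yaw 96.46 tilt [-0.001  0.    -1.   ] w 24.1 F [ 0.2 -0.5 -1.6]
143 ..................................................
144 ..................................................
145 ..................................................
146 ..................................................
147 ..................................................
148 ..................................................
149 ..................................................
150 ..................................................
151 ..................................................
152 ..................................................
153 ..............................###..........##R....
154 ............................R.#####.....####RR....
155 ...........................#R.#######.####RR#R....
156 ...........................#RR#########RRR#.......
157 ..........................##R##########R##........
158 ..........................##############..........
159 ................#.........############............
160 .............#..##........##########..............
161 ............###..##.......########................
162 .........###.###..........#####...................
163 .......##.####.###................................
164 ....######.########...............................
165 ....##############................................
166 ....############..................................
167 ........#####.....................................
168 ........###.......................................
169 ..................................................
```

Request:
apply_moves(
  commands=[
    {"offset": [0,0,0.3],"turn": 0},
    {"offset": [0,0,0.4],"turn": 0},
    {"offset": [0,0,0.4],"turn": 0},
  ],
)

```text
clock: 50.3
tcp_pos: [0.5859, -0.0048, 0.1928]
tool_rot: [-0.177, 3.136, 0.0]
contact_force: [0.8, -0.4, -0.8]
grip_width: 0.0238
gripper_force: 59.3
```

Request:
apply_moves(
  commands=[
    {"offset": [0,0,0],"turn": 0},
    {"offset": [0,0,0],"turn": 0},
    {"offset": [0,0,0],"turn": 0},
    {"offset": [0,0,0],"turn": 0},
    {"offset": [0,0,0],"turn": 0},
    {"offset": [0,0,0],"turn": 0},
    {"offset": [0,0,0],"turn": 0},
    {"offset": [0,0,0],"turn": 0},
  ],
  fingers=0.2,
)

```text
clock: 51.1
tcp_pos: [0.5859, -0.0048, 0.1928]
tool_rot: [-0.177, 3.137, 0.0]
contact_force: [0.7, -0.2, 0.3]
grip_width: 0.0687
gripper_force: 0.0
```

```bash
cat > pc.py <<'E'
from h import *
stt();z=snap('side');P=cloud('side',z[1]);h=cv2.cvtColor(z[0],cv2.COLOR_RGB2HSV)
m=(cv2.inRange(h,(5,150,60),(16,255,255))>0)&(P[...,0]>.55)&(P[...,0]<.75)&(abs(P[...,1])<.1)
X=P[m]*1000;print(len(X),np.percentile(X,[2,50,98],axis=0).round().tolist())
E
python3 pc.py
```

```text
t 51.1 [585.9  -4.8 192.8] yaw 96.46 tilt [ 0.  0. -1.] w 68.7 F [ 0.7 -0.2  0.3]
168 [[643.0, -17.0, 87.0], [675.0, -3.0, 164.0], [692.0, 21.0, 200.0]]
```

The puller is hanging. I'll back away and check everything.

Request:
apply_moves(
  commands=[
    {"offset": [3,0,-1],"turn": 0},
    {"offset": [7,0,-4],"turn": 0},
    {"offset": [11,0,-8],"turn": 0},
    {"offset": [14,0,-10],"turn": 0},
    {"offset": [14,0,-10],"turn": 0},
    {"offset": [14,0,-10],"turn": 0},
    {"offset": [14,0,-10],"turn": 0},
    {"offset": [14,0,-10],"turn": 0},
  ],
)

```text
clock: 51.95
tcp_pos: [0.4471, -0.0205, 0.2915]
tool_rot: [0.177, -3.134, -0.001]
contact_force: [0.5, 0.7, 1.2]
grip_width: 0.068
gripper_force: 0.0
```

Request:
apply_moves(
  commands=[
    {"offset": [0,0,0],"turn": 0},
    {"offset": [0,0,0],"turn": 0},
    {"offset": [0,0,0],"turn": 0},
    {"offset": [0,0,0],"turn": 0},
    {"offset": [0,0,0],"turn": 0},
    {"offset": [0,0,0],"turn": 0},
    {"offset": [0,0,0],"turn": 0},
    {"offset": [0,0,0],"turn": 0},
  ],
)

```text
clock: 52.75
tcp_pos: [0.4467, -0.0206, 0.2928]
tool_rot: [-0.177, 3.136, 0.0]
contact_force: [-0.2, -0.0, -0.1]
grip_width: 0.0684
gripper_force: 0.0
```

```bash
python3 pc.py; python3 pc.py; python3 bot.py; python3 - <<'E'
from h import *
p,d,s=snap('side');P=cloud('side',d)
for m,st,ce in blobs(p,(0,150,80),(5,255,255),10): print('red',*rect(P,m))
p,d,s=snap('top');P=cloud('top',d)
for o in rails('top',p,d,s,zr=(.09,.11),amin=20):print('rail',*o)
h=cv2.cvtColor(p,cv2.COLOR_RGB2HSV)
m=(h[...,1]<75)&(h[...,2]>115)&(abs(P[...,0]-.37)<.05)&(abs(P[...,1]+.225)<.05)&(P[...,2]>.06)&(P[...,2]<.12)
print('bottle',m.sum(),*rect(P,m))
for m,st,ce in blobs(p,(0,150,80),(5,255,255),10): print('red',*rect(P,m))
E
```

```text
t 52.8 [446.7 -20.6 292.8] yaw 96.46 tilt [ 0.  0. -1.] w 68.4 F [-0.2 -0.  -0.1]
192 [[627.0, -16.0, 87.0], [673.0, 1.0, 167.0], [689.0, 23.0, 212.0]]
t 52.8 [446.7 -20.6 292.8] yaw 96.46 tilt [ 0.  0. -1.] w 68.2 F [ 0.7 -0.3  0.8]
191 [[628.0, -16.0, 87.0], [674.0, 1.0, 167.0], [690.0, 22.0, 210.0]]
t 52.9 [446.7 -20.6 292.8] yaw 96.46 tilt [ 0.  0. -1.] w 67.9 F [-0.7 -0.4 -0.2]
F 0.0 n 588 x [345. 359. 392.] y [-251. -244. -200.] z [14. 57. 80.] normal [-0.67 -0.72  0.19]
red [644.7  -0.9] [42.6  6.4] 7.0 189.0
red [ 588.9 -212.5] [49.   7.9] 86.9 110.6
rail [584.5 387. ] [43.8  9.4] ax 12.7 z 90.6 mean [583.3 388. ]
rail [ 612.3 -139.9] [18.   8.9] ax 1.9 z 100.0 mean [ 611.8 -139.6]
rail [ 612.7 -214.2] [15.   8.9] ax 1.3 z 100.2 mean [ 612.7 -213.8]
rail [ 611.6 -286.8] [15.  11.8] ax 11.8 z 100.4 mean [ 610.8 -286.7]
rail [ 576.2 -139.3] [23.9  5.9] ax 1.5 z 101.0 mean [ 575.2 -139.3]
rail [ 575.2 -212.1] [23.9  8.9] ax 0.5 z 100.5 mean [ 574.2 -212.2]
rail [ 574.4 -287.8] [23.9 11.8] ax 177.6 z 99.8 mean [ 574.8 -287.5]
rail [249.2 277. ] [50.2 10. ] ax 51.3 z 90.8 mean [252.1 281.6]
bottle 144 [ 374.1 -224.2] [47.4 48.6] 83.6 75.8
red [693.    8.2] [16.2  5.6] 2.9 188.6
red [656.5   2.1] [59.3  7.6] 10.4 189.4
red [ 593.  -214.2] [ 9.4 41.6] 1.9 112.1
red [ 254.7 -572.3] [92.3  9. ] 41.0 12.2
```

```bash
python3 -c "
from plant import r
print(r.job_done())"
```

```text
the job is handed in; nothing more can be done
None
```

The job is handed in; the hand-in call returned no verdict. By my last measurements, all three cards are fully home in the rack with the bail shut, the bottle is upright, and the puller hangs on the red hook.

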